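# Pack the camping coffee chest and close its lid

### The arm

A 6-joint arm with a two-finger parallel gripper is mounted at the origin on the work surface. World frame = base frame: x ahead of the robot, y to its left, z up, the work surface at z = 0. Lengths are in m, angles in degrees, forces in N, time in s.
With the tool pointing down it reaches from about 0.3 to 0.75 m from the base axis. Payload 8.5 kg.
Tool frame: the origin (TCP) lies on the centre line of the jaws, within the pads' length; the fingertips stand 11 mm ahead of it and the grasp point (between the pads) lies 8 mm behind it; z points along the fingers, y is the line along which they close (so a half turn about z gives the same grasp; the last joint's range is limited). The gripper opens to 85 mm and grips with 20 to 120 N. Pads are 22 mm wide; open, the fingers measure 114 mm over their backs; the gripper's body (76 mm by 85 mm) begins 54 mm behind the grasp point. The pads swing forward as they close: fully open they stand 13 mm farther back than shut.
Start: joints at [57.622, 21.807, 74.336, -0, 83.858, -12.336], TCP at [0.188, 0.517, 0.242] pointing down, gripper open.
Joint ranges: [-178.18, 178.18], [-50.72, 133.34], [12.68, 142.11], [-81.47, 261.47], [9.98, 163.14], [-165.26, 165.26]. Speed limits (degrees/s): [136.94, 136.94, 180, 180, 180, 180].

### API

Orientations are given as a 3x3 rotation matrix whose columns are the frame's x, y, z axes.
In Python, from rig import env gives the robot as it stands.
- The arm moves only by the shell command python3 nudge.py FILE [FORCE], which reads ROWS from the file FILE. ROWS is a JSON list that holds a single list of rows (three levels of brackets), with 1 to 10 rows, each of 5 numbers: dx, dy, dz in shares of the most that a row can go, 1 being 50 mm, then a turn about the tool's z in degrees, then the finger opening in m; each row shifts and turns the commanded pose from where the row before left it, along the tool's axes as they then stand; what a row does not reach is not made up. A row lasts 1/10 s, in which the tool goes at most 0.05 m and 8.59 degrees, less where a joint would pass 70% of its speed; a pose out of reach is approached as far as the arm can. The fingers move at their own pace and stop on an object; FORCE is the grip in N (left out, the last holds). Time passes only in rows, so rows that do not move let the fingers close. It prints the time, the measured TCP pose, the force, the opening and the grip force at its end. Input that does not fit is refused with a message, and nothing moves.
- env.observe(): the state, without advancing time (a new reading comes with each control period).
- env.get_image(name): name is "scene" or "top" or "wrist"; returns a dict with "pixels" (400x640x3 uint8, red, green, blue), "K" (3x3 intrinsics, pixels), "distortion" ([k1, k2, p1, p2, k3] as OpenCV has them; the pictures are not rectified), "extrinsics" (4x4, takes a point from world to camera coordinates). Camera axes: x right, y down, z forward; pixel columns grow to the right and rows downward; lengths in m; the calibration is good to about 2 mm. A picture is of the moment at which its call begins. There is no depth.
- env.close_job(): hands the job in; it is judged then, once.
The state is a dict: "time_s": time; "q": joint angles; "qvel": joint speeds; "joint_efforts": joint torques, N m; "position": TCP position; "tool_rot": TCP orientation; "ft_force": force on the tool from outside, world axes, zero at the start; "wrist_torque": the same for the moment, N m; "grip_width": finger opening in m; "gripper_force": force on a finger pad.
Only numpy, scipy, OpenCV 4.12 (cv2) and the standard library are available. Lean on these libraries where they do the work, as an engineer would, in place of code of your own. Each camera call takes 0.05 s, during which the arm holds its last target. There are 200 camera calls.

### The job

Pack the washed coffee things from the draining mat into the open wooden chest so that all face its front (the long side opposite the hinges): every mug upright on the chest's floor with its handle pointing straight at the front, the steel milk jug upright with its spout pointing straight at the front, and the coffee tin already in the chest turned so that its label faces straight to the front. When everything is packed, lift the red knob at the knee of the folding lid stay up past centre to unlock it, then lower the lid gently, without slamming it, until it is fully shut. Leave everything else where it is.

Things in the scene. Friction and masses are not known exactly. Their poses are not given: they have to be found in the camera images.
- mug1: small cream enamel mug with a dark rim, standing upright on the draining mat; 60 mm outside diameter, 68 mm high, wall 3 mm, 130 g. Origin: centre of its underside, z up. A strap handle (8 mm thick, from 12 to 57 mm above the foot) sticks out along the mug's own +y; its outer face is 52 mm from the mug's axis. May be absent (None).
- mug2: small blue enamel mug with a dark rim, standing upright on the draining mat; 60 mm outside diameter, 68 mm high, wall 3 mm, 130 g. Origin: centre of its underside, z up. A strap handle (8 mm thick, from 12 to 57 mm above the foot) sticks out along the mug's own +y; its outer face is 52 mm from the mug's axis. May be absent (None).
- mug3: small green enamel mug with a dark rim, standing upright on the draining mat; 60 mm outside diameter, 68 mm high, wall 3 mm, 130 g. Origin: centre of its underside, z up. A strap handle (8 mm thick, from 12 to 57 mm above the foot) sticks out along the mug's own +y; its outer face is 52 mm from the mug's axis. May be absent (None).
- mug4: small red enamel mug with a dark rim, standing upright on the draining mat; 60 mm outside diameter, 68 mm high, wall 3 mm, 130 g. Origin: centre of its underside, z up. A strap handle (8 mm thick, from 12 to 57 mm above the foot) sticks out along the mug's own +y; its outer face is 52 mm from the mug's axis. May be absent (None).
- jug: small stainless steel milk jug, upright on the draining mat; 60 mm outside diameter, 68 mm high, wall 3 mm, 150 g. Origin: centre of its underside, z up. The pouring spout points along its own +y at the rim (to 39 mm from the axis); its strap handle (8 mm thick, from 12 to 57 mm up, outer face 52 mm from the axis) points the other way, along -y.
- mat: grey ribbed silicone draining mat, fixed, 260 x 320 x 2 mm; origin: centre of its underside. The coffee things stand on it at the start.
- chest: plywood chest fixed on the worktop, outside 300 (its x) x 245 (its y) x 95 mm high, walls and floor 10 mm, inside 280 x 225 mm: its floor is 10 mm above the worktop. Origin: centre of its underside. Its +x points roughly away from the robot, +y is the hinge side, -y the front. It holds six things: three along x, 83 mm apart, by two along y, 97 mm apart.
- chest_front (a point): middle of the top edge of the chest's front wall (outer face), chest frame (0, -122.5, 95) mm.
- chest_hinge (a point): middle of the lid's hinge line, which runs along the chest's x: chest frame (0, 122.5, 95) mm.
- lid (a joint): lid angle: 0 shut (lying on the rim), 1.57 standing open and upright as at the start; stop at 1.75. Plywood, 300 x 245 x 12 mm, 0.5 kg. Stiff hinges: once the stay is unlocked the lid stays at any angle it is left at, and needs about 4 N at its free edge to move from upright. While the stay is locked it cannot be lowered.
- lid_edge (a point): middle of the lid's free edge, mid-thickness; 245 mm from the hinge line. The lid lies wholly on the outer side of the plane through the hinge line: its inner face is in that plane, its outer face 12 mm outside it (above when shut, towards the chest's +y when upright).
- knee (a joint): angle of the stay's knee: about 3.19 locked, as at the start (at its stop, sagging past centre, down and towards the hinges), 2.91 with the two links in one straight line (centre), smaller when folded the free way, 0 with the lid shut. Unlocked below 2.76. Once past centre it stays so; the links then fold up and to the front and lie along the rim when the lid is shut.
- knee_knob (a point): middle of the red knob at the stay's knee: a round peg of 16 mm diameter lying along the chest's x, its grip 34 mm long, sticking out at the end of the chest near the robot (this point is 30 mm outside the end wall). To unlock, move it 25 to 45 mm up and to the chest's front, squarely to the links; a few N. The lid swings up by about 0.02 rad as the knee passes centre.
- stay_pivot (a point): pivot of the stay's lower link on the outside of the chest's -x end. The stay is two flat steel links in the plane of that end: 78 mm from this pivot to the knee, 106 mm from the knee to the pivot on the lid's end, so the knob moves on a circle of 78 mm radius about this point.
- coffee_tin: red coffee tin with a black lid, 58 mm diameter, 82 mm high, 200 g, standing in the chest near its -x, +y corner (about 83 mm from the middle in x, 48 mm in y) with its label facing anywhere. Origin: centre of its underside, z up. The cream label with a brown disc is only on the side at its own +y; a cream tab on the lid lies above it.
- salt_pot: small white salt pot, 30 mm diameter, 50 mm high, bystander; origin: centre of its underside.
- sponge: yellow sponge, 75 x 105 x 30 mm, bystander; origin: centre of its underside.
- dish_brush: dish brush, 200 mm long, bystander.
- sugar_bowl: blue bowl, 84 mm wide, 50 mm high, bystander.
- soap: green washing-up liquid bottle, 56 mm diameter, 150 mm high, bystander.
- plates: pile of white plates, 170 mm diameter, 30 mm high, bystander.
- biscuit_tin: round blue tin, 110 mm diameter, 60 mm high, bystander.

How it is judged (in metres and radians):
On the way, in this order (a step that is already met when the one before it is completed fails the run):
1. every mug, the jug and the tin stand upright in the chest, handles, spout and label to the front (x of mug1 in the frame of chest between -0.125 and 0.125 m and y of mug1 in the frame of chest between -0.1 and 0.1 m and z of mug1 in the frame of chest between 0.004 and 0.018 m and angle between each of mug1, mug2, mug3, mug4, jug, coffee_tin's own z axis and vertical below 0.12 rad and angle between the y axis of each of mug1, mug2, mug3, mug4, jug, coffee_tin and the y axis of chest, either way round below 0.35 rad and y of chest_front in the frame of mug1 above 0 m and linear speed of each of mug1, mug2, mug3, mug4, jug, coffee_tin below 0.05 m/s and x of mug2 in the frame of chest between -0.125 and 0.125 m and y of mug2 in the frame of chest between -0.1 and 0.1 m and z of mug2 in the frame of chest between 0.004 and 0.018 m and y of chest_front in the frame of mug2 above 0 m and x of mug3 in the frame of chest between -0.125 and 0.125 m and y of mug3 in the frame of chest between -0.1 and 0.1 m and z of mug3 in the frame of chest between 0.004 and 0.018 m and y of chest_front in the frame of mug3 above 0 m and x of mug4 in the frame of chest between -0.125 and 0.125 m and y of mug4 in the frame of chest between -0.1 and 0.1 m and z of mug4 in the frame of chest between 0.004 and 0.018 m and y of chest_front in the frame of mug4 above 0 m and x of jug in the frame of chest between -0.125 and 0.125 m and y of jug in the frame of chest between -0.1 and 0.1 m and z of jug in the frame of chest between 0.004 and 0.018 m and y of chest_front in the frame of jug above 0 m and x of coffee_tin in the frame of chest between -0.125 and 0.125 m and y of coffee_tin in the frame of chest between -0.1 and 0.1 m and z of coffee_tin in the frame of chest between 0.004 and 0.018 m and y of chest_front in the frame of coffee_tin above 0 m), for 0.2 s.
2. the knee of the stay is lifted past centre (unlocked), the lid still up (value of joint knee below 2.76 rad and value of joint lid above 1 rad), for 0.1 s.
3. the lid is shut (value of joint lid below 0.04 rad), for 0.2 s.
At the end, for the whole second after the job is handed in: Every mug that is present stands upright (within 7 degrees) on the chest's floor with its handle towards the chest's front within 20 degrees, the jug likewise with its spout and the coffee tin likewise with its label to the front, and the lid is shut within 0.04 rad (10 mm at its edge) (all of step 1 and value of joint lid below 0.04 rad); the robot touches nothing.
It fails at once if a bystander is moved more than 30 mm (distance of any of salt_pot, sponge, dish_brush, sugar_bowl, soap, plates, biscuit_tin from where it was at the start of the episode above 0.03 m).
It fails at once if the lid is slammed (closing faster than 1.5 rad/s) (velocity of joint lid below -1.5 rad/s).
Of mug1, mug2, mug3, mug4 only 2 to 4 are there at a start; the rules pass over those that are not, and their reading is None.
At some moment in a run one of mug1, mug2, mug3, mug4, jug may be knocked a few centimetres aside while the robot is not near it.
It also fails if it takes over 210 s, if anything falls off the work surface, if the arm or the gripper's body presses on something with over 40 N, if the wrist force passes 120 N, or if a joint passes its speed limit or range.

## Working session

There is one attempt and no reset: what is moved stays moved. The work goes in short steps, Python scripts to look and compute and a shell command to move; the robot and the scene stay as the last step left them, time stands still between calls to the robot, and variables do not carry over. Pictures are saved under pics/ and viewed, at most 14 in all, crops included, and the job is handed in when it is done.

```bash
ls; mkdir -p pics; python3 - <<'E'
from rig import env
import cv2,numpy as np
o=env.observe(); print({k:np.round(v,3).tolist() for k,v in o.items()})
for n in ["scene","top"]:
    im=env.get_image(n); cv2.imwrite(f"pics/{n}0.png",im["pixels"][:,:,::-1]); print(n,im["K"],im["distortion"],np.round(im["extrinsics"],4).tolist())
im=env.get_image("wrist"); print(np.round(im["K"],1), np.round(im["extrinsics"],3).tolist(), im["distortion"])
E
```

```text
nudge.py
pics
rig.py
{'time_s': 0.0, 'q': [57.621, 21.839, 74.384, -0.001, 83.859, -12.335], 'qvel': [-0.082, -0.042, -0.033, 0.094, -0.063, -0.012], 'joint_efforts': [-0.0, -44.847, -23.128, -0.0, 0.005, -0.0], 'position': [0.188, 0.516, 0.242], 'tool_rot': [[-0.939, 0.343, -0.001], [0.343, 0.939, -0.001], [0.0, -0.001, -1.0]], 'ft_force': [-0.33, 0.303, 0.141], 'wrist_torque': [-0.015, 0.014, 0.025], 'gripper_force': 0.0, 'grip_width': 0.086}
scene [[506.96218368   0.         327.02853849]
 [  0.         506.96218368 203.34911534]
 [  0.           0.           1.        ]] [-0.0083033  0.         0.         0.         0.       ] [[-0.7569, 0.6534, -0.007, 0.3804], [0.4845, 0.554, -0.677, -0.203], [-0.4385, -0.5159, -0.736, 1.8358], [0.0, 0.0, 0.0, 1.0]]
top [[421.85564925   0.         315.83334469]
 [  0.         421.85564925 201.47676443]
 [  0.           0.           1.        ]] [-0.11113296  0.          0.          0.          0.        ] [[0.014, -0.9994, 0.0303, -0.022], [-0.9901, -0.0181, -0.1393, 0.5235], [0.1398, -0.0281, -0.9898, 1.3854], [0.0, 0.0, 0.0, 1.0]]
[[296.4   0.  316.6]
 [  0.  296.4 198.9]
 [  0.    0.    1. ]] [[0.343, 0.939, -0.001, -0.55], [0.89, -0.325, 0.319, -0.041], [0.3, -0.11, -0.948, 0.381], [0.0, 0.0, 0.0, 1.0]] [0.00959451 0.         0.         0.         0.        ]
```

View pics/scene0.png

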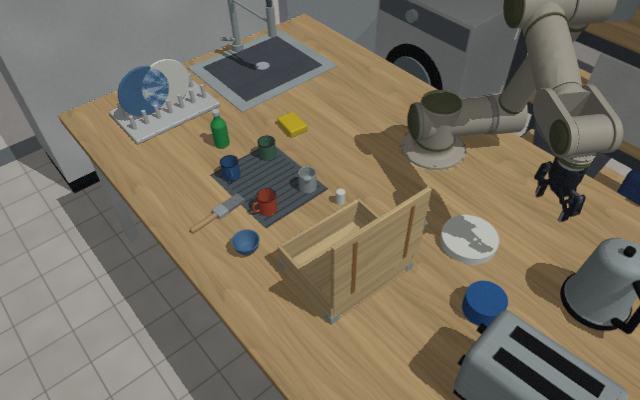

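View pics/top0.png

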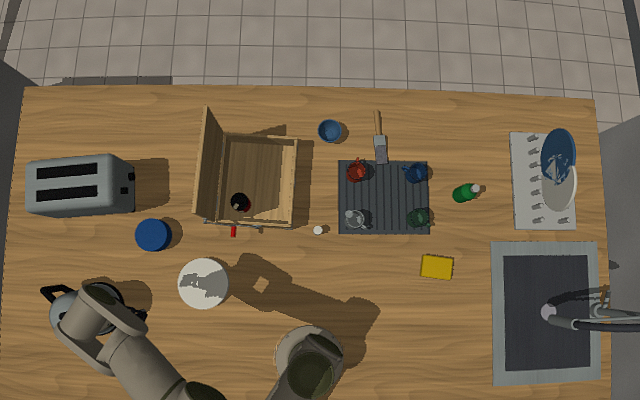

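The scene view shows the mat with red (266,203), blue (229,168) and green (266,148) mugs and the steel jug (307,180). The lidded chest is at (350,250). In the top view red is at (358,172), blue (415,172), green (418,216), jug (355,218), the tin in the chest at (240,202) and the red knob at (234,231). The cream mug is absent.

```bash
cat > h.py <<'E'
from rig import env
import cv2,numpy as np,sys
def shot(n,save=None):
    im=env.get_image(n); im["bgr"]=im["pixels"][:,:,::-1].copy()
    if save: cv2.imwrite(f"pics/{save}.png",im["bgr"])
    return im
def ray(im,uv):
    uv=np.array(uv,float).reshape(-1,1,2)
    n=cv2.undistortPoints(uv,im["K"],np.array(im["distortion"]))[:,0]
    E=np.array(im["extrinsics"]);R,t=E[:3,:3],E[:3,3]
    return -R.T@t,(np.c_[n,np.ones(len(n))])@R
def plane(im,uv,z):
    c,d=ray(im,uv); return c+d*((z-c[2])/d[:,2])[:,None]
def proj(im,P):
    E=np.array(im["extrinsics"]);r=cv2.Rodrigues(E[:3,:3])[0]
    return cv2.projectPoints(np.array(P,float).reshape(-1,1,3),r,E[:3,3],im["K"],np.array(im["distortion"]))[0][:,0]
def tri(ims,uvs):
    A=np.zeros((3,3));b=np.zeros(3);L=[]
    for im,uv in zip(ims,uvs):
        c,d=ray(im,uv);d=d[0]/np.linalg.norm(d[0]);M=np.eye(3)-np.outer(d,d);A+=M;b+=M@c;L.append((c,M))
    p=np.linalg.solve(A,b); return p,[round(float(np.linalg.norm(M@(p-c)))*1000,1) for c,M in L]
def crop(im,x0,y0,x1,y1,s,name):
    cv2.imwrite(f"pics/{name}.png",cv2.resize(im["bgr"][y0:y1,x0:x1],None,fx=s,fy=s,interpolation=cv2.INTER_CUBIC))
E
python3 - <<'E'
from h import *
im=shot("top"); np.set_printoptions(precision=3,suppress=True)
print(plane(im,[(358,172),(415,172),(418,216),(355,218)],.06))
print("mat",plane(im,[(338,161),(429,161),(430,234),(339,234)],.002))
print("chest rim", plane(im,[(223,133),(299,138),(296,229)],.095), "salt",plane(im,[(318,230)],.03))
crop(im,190,95,440,245,3,"topcrop")
E
```

```text
[[ 0.623 -0.153  0.06 ]
 [ 0.628 -0.349  0.06 ]
 [ 0.478 -0.356  0.06 ]
 [ 0.468 -0.143  0.06 ]]
mat [[ 0.674 -0.09   0.002]
 [ 0.682 -0.416  0.002]
 [ 0.422 -0.413  0.002]
 [ 0.418 -0.096  0.002]]
chest rim [[0.739 0.299 0.095]
 [0.727 0.047 0.095]
 [0.426 0.05  0.095]] salt [[ 0.428 -0.022  0.03 ]]
```

View pics/topcrop.png

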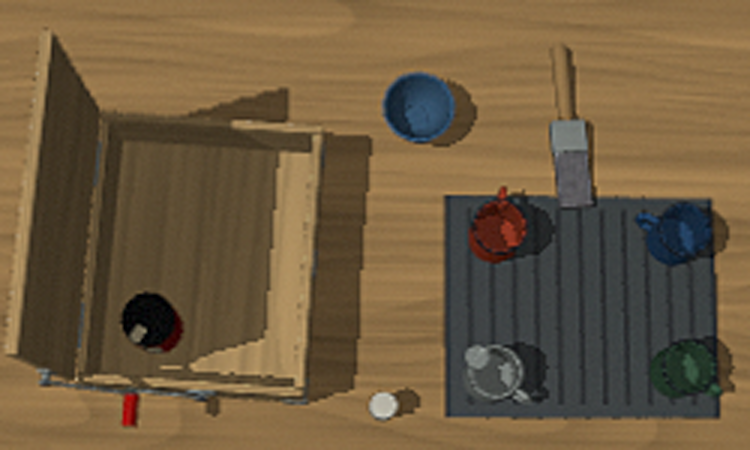

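The crop confirms the handles: red points up (+x) and blue up-left (+y). Green points right-down. The jug has features at upper-left and lower-right. The tin's tab is at lower-left. Next I'll take the wrist camera above the mat for measurement.

```bash
cat >> h.py <<'E'
def tgt(p,jaw=None):
    """tool-axis deltas to put TCP at p (jaw: wanted angle of tool y in world, deg)"""
    o=env.observe();R=np.array(o["tool_rot"]);d=R.T@(np.array(p)-o["position"])
    a=np.degrees(np.arctan2(R[1,1],R[0,1]))
    print("tool delta mm",np.round(d*1000,1),"jaw",round(a,1),"q6",round(o["q"][5],1),"t",o["time_s"], "pos",np.round(o["position"],3))
    if jaw is not None: print("turn",round((a-jaw+180)%360-180,1))
E
python3 - <<'E'
from h import *
o=env.observe();im=shot("wrist");c,d=ray(im,[(320,200)])
R=np.array(o["tool_rot"]);print("cam in tool",R.T@(c-o["position"]),"axis",R.T@d[0])
tgt([.50,-.20,.30],20)
E
```

```text
cam in tool [ 0.08246947  0.00018539 -0.13241054] axis [-0.32308037  0.01187599  0.94637501]
tool delta mm [-538.3 -566.5  -57.7] jaw 70.0 q6 -12.3 t 0.25 pos [0.188 0.517 0.242]
turn 50.0
```

The manual's scale: shifts go in shares of 50 mm. Converting my numbers, -0.0283 m is -0.566, -0.027 m is -0.54.

```bash
echo '[[[-0.54,-0.566,-0.06,0,0.085],[-0.54,-0.566,-0.06,0,0.085],[-0.54,-0.566,-0.06,0,0.085],[-0.54,-0.566,-0.06,0,0.085],[-0.54,-0.566,-0.06,0,0.085],[-0.54,-0.566,-0.06,0,0.085],[-0.54,-0.566,-0.06,0,0.085],[-0.54,-0.566,-0.06,0,0.085],[-0.54,-0.566,-0.06,0,0.085],[-0.54,-0.566,-0.06,0,0.085]]]' > mv.in && python3 nudge.py mv.in 40
echo '[[[-0.54,-0.566,-0.06,0,0.085],[-0.54,-0.566,-0.06,0,0.085],[-0.54,-0.566,-0.06,0,0.085],[-0.54,-0.566,-0.06,0,0.085],[-0.54,-0.566,-0.06,0,0.085],[-0.54,-0.566,-0.06,0,0.085],[-0.54,-0.566,-0.06,0,0.085],[-0.54,-0.566,-0.06,0,0.085],[-0.54,-0.566,-0.06,0,0.085],[-0.54,-0.566,-0.06,0,0.085]]]' > mv.in && python3 nudge.py mv.in
echo '[[[0,0,0,8.33,0.085],[0,0,0,8.33,0.085],[0,0,0,8.33,0.085],[0,0,0,8.33,0.085],[0,0,0,8.33,0.085],[0,0,0,8.33,0.085],[0,0,0,0,0.085],[0,0,0,0,0.085],[0,0,0,0,0.085]]]' > mv.in && python3 nudge.py mv.in
python3 - <<'E'
from h import *
tgt([.50,-.20,.30],20); im=shot("wrist","w1")
E
```

```text
time_s: 1.25
position: [0.3454, 0.1568, 0.2726]
tool_rot: [[-0.939, 0.343, 0.0], [0.343, 0.939, 0.0], [-0.0, 0.0, -1.0]]
ft_force: [0.9, 1.1, 0.2]
grip_width: 0.0848
gripper_force: 0.0
time_s: 2.25
position: [0.5022, -0.2017, 0.3024]
tool_rot: [[-0.939, 0.343, -0.0], [0.343, 0.939, 0.0], [0.0, 0.0, -1.0]]
ft_force: [0.3, 0.8, -0.4]
grip_width: 0.0853
gripper_force: 0.0
time_s: 3.15
position: [0.5018, -0.2001, 0.3023]
tool_rot: [[-0.344, 0.939, -0.0], [0.939, 0.344, 0.0], [0.0, -0.0, -1.0]]
ft_force: [0.6, -0.6, -0.0]
grip_width: 0.0852
gripper_force: 0.0
tool delta mm [ 0.7 -1.7  2.3] jaw 20.1 q6 -54.4 t 3.15 pos [ 0.502 -0.2    0.302]
turn 0.1
```

View pics/w1.png

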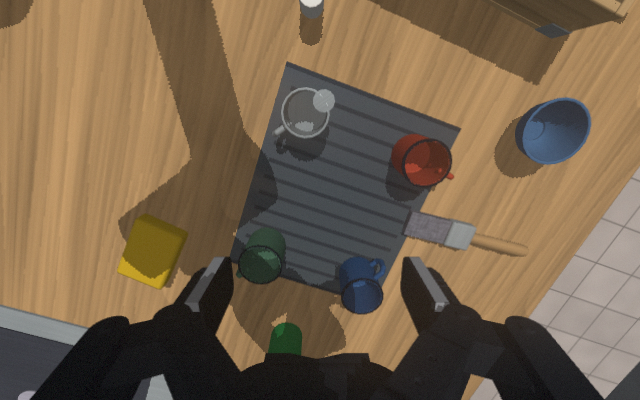

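The wrist view shows the jug rim at about (305,113) with its spout disc at (324,100) and handle at (280,133). Red's rim is at (427,161) with its handle at (450,175). Green's rim is at (261,263) and blue's at (362,292), with its handle at (378,267).

```bash
python3 - <<'E'
from h import *
im=shot("wrist"); crop(im,225,75,475,325,2.4,"w1c")
t=shot("top"); np.set_printoptions(precision=3,suppress=True)
for n,uv,ut in [("jug",(305,113),(190+493/3,95+373/3)),("red",(427,161),(190+499/3,95+229/3)),("green",(261,263),(190+690/3,95+365/3)),("blue",(362,292),(190+683/3,95+231/3))]:
    print(n,tri([im,t],[uv,ut]),plane(im,[uv],.07))
E
```

```text
jug (array([ 0.465, -0.144,  0.039]), [0.0, 0.0]) [[ 0.466 -0.142  0.07 ]]
red (array([ 0.619, -0.143,  0.091]), [0.5, 0.5]) [[ 0.627 -0.144  0.07 ]]
green (array([ 0.476, -0.364,  0.054]), [0.6, 0.6]) [[ 0.475 -0.354  0.07 ]]
blue (array([ 0.63 , -0.358,  0.058]), [1.7, 1.7]) [[ 0.626 -0.349  0.07 ]]
```

View pics/w1c.png

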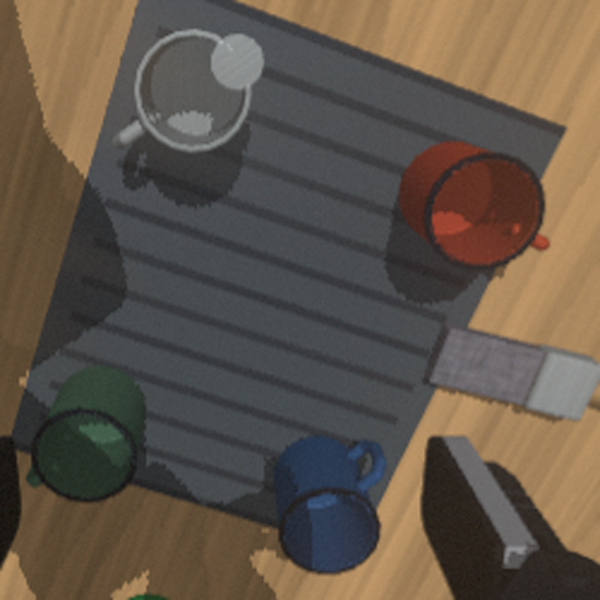

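The crop gives rim centres at jug (192,90), red (484,210), green (85,454) and blue (329,530). Handle tips are at jug (120,140, spout at 238,62), red (545,243), green (35,480) and blue (378,460).

```bash
python3 - <<'E'
from h import *
im=shot("wrist"); np.set_printoptions(precision=3,suppress=True)
f=lambda p:(225+p[0]/2.4,75+p[1]/2.4)
for n,c,h in [("jugspout",(192,90),(238,62)),("jughandle",(192,90),(120,140)),("red",(484,210),(545,243)),("green",(85,454),(35,480)),("blue",(329,530),(378,460))]:
    C=plane(im,[f(c)],.07)[0]
    for z in ([.07] if "spout" in n else [.05,.035]):
        d=plane(im,[f(h)],z)[0]-C; print(n,C,z,"r",np.hypot(*d[:2]),"ang",np.degrees(np.arctan2(d[1],d[0])))
E
```

```text
jugspout [ 0.466 -0.142  0.07 ] 0.07 r 0.02604470385996238 ang 50.145011363394005
jughandle [ 0.466 -0.142  0.07 ] 0.05 r 0.04731391130468735 ang -126.13885793042225
jughandle [ 0.466 -0.142  0.07 ] 0.035 r 0.04994771396446704 ang -125.91660932184537
red [ 0.628 -0.146  0.07 ] 0.05 r 0.04902867327537424 ang -7.54691658896877
red [ 0.628 -0.146  0.07 ] 0.035 r 0.05702152328589341 ang -7.6798120136008245
green [ 0.475 -0.356  0.07 ] 0.05 r 0.04767726412557567 ang -120.1564165120219
green [ 0.475 -0.356  0.07 ] 0.035 r 0.05757314028433916 ang -115.56621226504811
blue [ 0.629 -0.355  0.07 ] 0.05 r 0.048008073118849144 ang 69.22779069256453
blue [ 0.629 -0.355  0.07 ] 0.035 r 0.04442674587405775 ang 57.69417209460708
```

```bash
echo '[[[0.566,0.314,-0.12,0,0.085],[0.566,0.314,-0.12,0,0.085],[0.566,0.314,-0.12,0,0.085],[0.566,0.314,-0.12,0,0.085],[0.566,0.314,-0.12,0,0.085],[0.566,0.314,-0.12,0,0.085],[0.566,0.314,-0.12,0,0.085],[0.566,0.314,-0.12,0,0.085],[0.566,0.314,-0.12,0,0.085],[0.566,0.314,-0.12,0,0.085]]]' > mv.in && python3 nudge.py mv.in
echo '[[[0,0,0,0,0.085],[0,0,0,0,0.085]]]' > mv.in && python3 nudge.py mv.in
python3 - <<'E'
from h import *
im=shot("wrist","w2"); np.savez("w2.npz",**im)
E
```

```text
time_s: 4.35
position: [0.5527, 0.1209, 0.3627]
tool_rot: [[-0.342, 0.94, 0.0], [0.94, 0.342, -0.0], [-0.0, 0.0, -1.0]]
ft_force: [0.5, -0.8, 1.2]
grip_width: 0.0852
gripper_force: 0.0
time_s: 4.55
position: [0.5526, 0.1199, 0.3621]
tool_rot: [[-0.343, 0.939, -0.0], [0.939, 0.343, -0.0], [-0.0, -0.0, -1.0]]
ft_force: [-0.3, -1.3, -0.7]
grip_width: 0.0851
gripper_force: 0.0
```

View pics/w2.png

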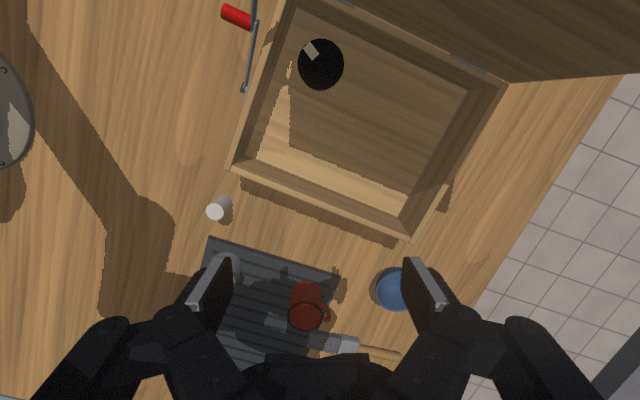

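The view shows the chest rim's outer corners at (227,167), (410,243) and (508,85). The tin lid's centre is at (321,64) with its tab at (310,49). The knob runs (222,10)–(250,24).

```bash
python3 - <<'E'
from h import *
im=dict(np.load("w2.npz")); np.set_printoptions(precision=4,suppress=True)
t=shot("top")
A=plane(im,[(227,167),(410,243),(508,85)],.095); print(A)
for a,b in [(0,1),(1,2)]:
    d=A[b]-A[a];print(np.hypot(*d[:2]),np.degrees(np.arctan2(d[1],d[0])))
print("ctr",(A[0]+A[2])/2)
T=plane(im,[(321,64),(310,49)],.092);d=T[1]-T[0];print("tin",T,np.hypot(*d[:2]),np.degrees(np.arctan2(d[1],d[0])))
print("tin tri",tri([im,t],[(321,64),(190+149/3,95+319/3)]))
print("FL",tri([im,t],[(227,167),(190+307/3,95+398/3)]),"FR",tri([im,t],[(410,243),(190+322/3,95+132/3)]))
print("knob tip,base",tri([im,t],[(222,11),(190+129/3,95+426/3)]),tri([im,t],[(252,24),(190+131/3,95+393/3)]))
E
```

```text
[[0.4391 0.072  0.095 ]
 [0.7255 0.0534 0.095 ]
 [0.7438 0.2945 0.095 ]]
0.2869419450345335 -3.708694456320734
0.2418404051169165 85.6402914086461
ctr [0.5915 0.1832 0.095 ]
tin [[0.5153 0.2376 0.092 ]
 [0.4969 0.2486 0.092 ]] 0.021487198482464887 149.05906261128445
tin tri (array([0.515, 0.239, 0.068]), [1.0, 1.0])
FL (array([0.4323, 0.0627, 0.0646]), [0.4, 0.4]) FR (array([0.7244, 0.0528, 0.0946]), [1.3, 1.3])
knob tip,base (array([0.3951, 0.2472, 0.1178]), [0.1, 0.1]) (array([0.4297, 0.2464, 0.1184]), [0.2, 0.2])
```

```bash
python3 - <<'E'
from h import *
im=dict(np.load("w2.npz")); crop(im,215,0,515,250,2.4,"w2c")
E
```

```text
(no output)
```

View pics/w2c.png

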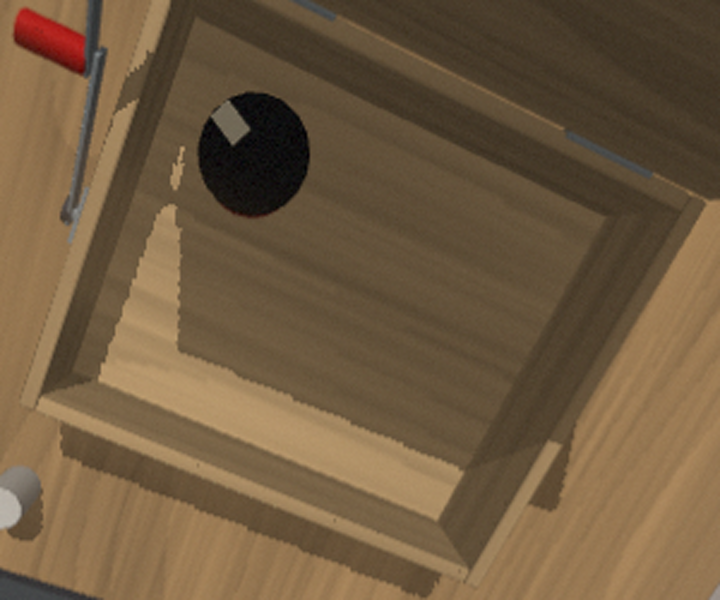

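The crop gives floor inner corners at FL (98,378), FR (440,520), BR (608,217) and BL (198,18). Outer rim corners are FL (22,402), FR (470,583) and BR (705,200).

```bash
python3 - <<'E'
from h import *
im=dict(np.load("w2.npz")); np.set_printoptions(precision=4,suppress=True)
f=lambda p:(215+p[0]/2.4,p[1]/2.4)
F=plane(im,[f(p) for p in [(98,378),(440,520),(608,217),(198,18)]],.01);print(F,F.mean(0))
for a,b in [(0,1),(1,2),(3,2),(0,3)]:
    d=F[b]-F[a];print(np.hypot(*d[:2]),np.degrees(np.arctan2(d[1],d[0])))
print(plane(im,[f(p) for p in [(22,402),(470,583),(705,200)]],.095))
T=plane(im,[f(p) for p in [(254,153),(231,122)]],.092);d=T[1]-T[0];print(T,np.degrees(np.arctan2(d[1],d[0])))
E
```

```text
[[0.4615 0.077  0.01  ]
 [0.7265 0.0622 0.01  ]
 [0.738  0.288  0.01  ]
 [0.457  0.3024 0.01  ]] [0.5957 0.1824 0.01  ]
0.26542620345650275 -3.199839453607806
0.2260894080636144 87.0805343295456
0.281405322734606 -2.9390769625160567
0.2254540841894069 91.14560120251595
[[0.4356 0.0699 0.095 ]
 [0.7266 0.0539 0.095 ]
 [0.7437 0.2965 0.095 ]]
[[0.515  0.2378 0.092 ]
 [0.499  0.2472 0.092 ]] 149.38392650768708
```

In the tool's units: 0.0155 m is 0.31, 0.02 m is 0.4.

```bash
echo '[[[0.31,0.012,0.4,0,0.085],[0.31,0.012,0.4,0,0.085],[0.31,0.012,0.4,0,0.085],[0.31,0.012,0.4,0,0.085],[0.31,0.012,0.4,0,0.085],[0.31,0.012,0.4,0,0.085],[0.31,0.012,0.4,0,0.085],[0.31,0.02,0.4,0,0.085],[0,0,0.4,0,0.085],[0,0,0.4,0,0.085]]]' > mv.in && python3 nudge.py mv.in
echo '[[[0,0,0,-8.4,0.085],[0,0,0,-8.4,0.085],[0,0,0,-8.4,0.085],[0,0,0,-8.4,0.085],[0,0,0,-8.4,0.085],[0,0,0,0,0.085],[0,0,0,0,0.085]]]' > mv.in && python3 nudge.py mv.in
python3 - <<'E'
from h import *
tgt([.515,.238,.062],62)
im=shot("wrist")
hsv=cv2.cvtColor(im["bgr"],cv2.COLOR_BGR2HSV)
crop(im,180,60,460,260,2.8,"w3")
E
```

```text
time_s: 5.65
position: [0.5152, 0.2371, 0.1616]
tool_rot: [[-0.341, 0.94, -0.0], [0.94, 0.341, -0.0], [-0.0, -0.0, -1.0]]
ft_force: [0.1, -0.2, -0.7]
grip_width: 0.0851
gripper_force: 0.0
time_s: 6.35
position: [0.5152, 0.2365, 0.1622]
tool_rot: [[-0.881, 0.473, -0.001], [0.473, 0.881, -0.001], [0.0, -0.001, -1.0]]
ft_force: [-1.5, -5.9, 0.6]
grip_width: 0.0845
gripper_force: 0.0
tool delta mm [  0.9   1.3 100.2] jaw 61.8 q6 -49.0 t 6.35 pos [0.515 0.237 0.162]
turn -0.2
```

View pics/w3.png

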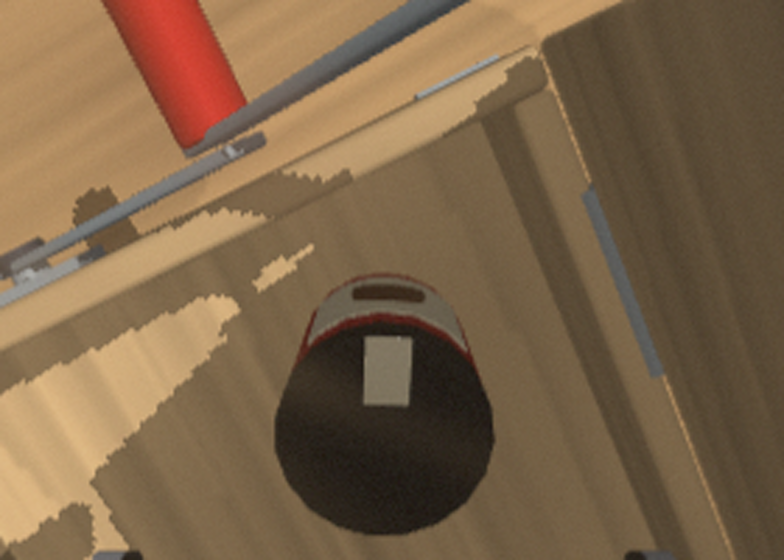

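The close view shows the tin lid centre at about (384,425) in the crop, with the tab toward the image top at about (388,370). That puts the label at about 149°. I'll turn it in two bites so the camera stays clear of the lid.

```bash
echo '[[[0,0,0,-8.5,0.085],[0,0,0,-8.5,0.085],[0,0,0,-8.5,0.085],[0,0,0,-8.5,0.085],[0,0,0,-8.5,0.085],[0,0,0,0,0.085],[0,0,0,0,0.085]]]' > mv.in && python3 nudge.py mv.in
echo '[[[0,0,0.4,0,0.085],[0,0,0.4,0,0.085],[0,0,0.4,0,0.085],[0,0,0.4,0,0.085],[0,0,0.4,0,0.085],[0,0,0,0,0.085]]]' > mv.in && python3 nudge.py mv.in
echo '[[[0,0,0,0,0.055],[0,0,0,0,0.055],[0,0,0,0,0.055],[0,0,0,0,0.055],[0,0,0,0,0.055],[0,0,0,0,0.055]]]' > mv.in && python3 nudge.py mv.in 40
```

```text
time_s: 7.1
position: [0.515, 0.2367, 0.1622]
tool_rot: [[-0.969, -0.245, -0.001], [-0.245, 0.969, -0.002], [0.001, -0.001, -1.0]]
ft_force: [-0.8, -7.0, 0.8]
grip_width: 0.0852
gripper_force: 0.0
time_s: 7.7
position: [0.5137, 0.2345, 0.0596]
tool_rot: [[-0.97, -0.245, -0.006], [-0.245, 0.97, -0.006], [0.008, -0.004, -1.0]]
ft_force: [-1.7, -19.9, -3.0]
grip_width: 0.0852
gripper_force: 0.0
time_s: 8.3
position: [0.5154, 0.2381, 0.0627]
tool_rot: [[-0.968, -0.25, 0.001], [-0.25, 0.968, 0.0], [-0.001, 0.0, -1.0]]
ft_force: [0.6, 0.7, 1.8]
grip_width: 0.0573
gripper_force: 42.8
```

```bash
echo '[[[0,0,-0.1,0,0.055],[0,0,0,-8.4,0.055],[0,0,0,-8.4,0.055],[0,0,0,-8.4,0.055],[0,0,0,-8.4,0.055],[0,0,0,-8.4,0.055],[0,0,0,-8.4,0.055],[0,0,0,-8.4,0.055],[0,0,0,0,0.055],[0,0,0.1,0,0.055]]]' > mv.in && python3 nudge.py mv.in && echo '[[[0,0,0,0,0.055],[0,0,0,0,0.07],[0,0,0,0,0.07],[0,0,0,0,0.07]]]' > mv.in && python3 nudge.py mv.in && echo '[[[0,0,0,8.4,0.07],[0,0,0,8.4,0.07],[0,0,0,8.4,0.07],[0,0,0,8.4,0.07],[0,0,0,8.4,0.07],[0,0,0,8.4,0.07],[0,0,0,8.4,0.07],[0,0,0,0,0.07]]]' > mv.in && python3 nudge.py mv.in
echo '[[[0,0,0,0,0.055],[0,0,0,0,0.055],[0,0,0,0,0.055],[0,0,0,0,0.055],[0,0,0,0,0.055]]]' > mv.in && python3 nudge.py mv.in
```

```text
time_s: 9.3
position: [0.5154, 0.2379, 0.0626]
tool_rot: [[-0.292, -0.957, 0.001], [-0.957, 0.292, 0.0], [-0.0, -0.001, -1.0]]
ft_force: [-0.3, 0.3, -0.3]
grip_width: 0.0568
gripper_force: 43.1
time_s: 9.7
position: [0.5151, 0.2378, 0.0623]
tool_rot: [[-0.288, -0.958, -0.0], [-0.958, 0.288, -0.0], [0.0, 0.0, -1.0]]
ft_force: [-0.3, -1.4, 0.6]
grip_width: 0.0698
gripper_force: 0.0
time_s: 10.5
position: [0.5151, 0.2378, 0.0623]
tool_rot: [[-0.969, -0.248, -0.0], [-0.248, 0.969, -0.0], [0.0, 0.0, -1.0]]
ft_force: [0.3, 0.1, 0.7]
grip_width: 0.0701
gripper_force: 0.0
time_s: 11.0
position: [0.5153, 0.2379, 0.0625]
tool_rot: [[-0.968, -0.251, 0.0], [-0.251, 0.968, 0.0], [-0.0, -0.0, -1.0]]
ft_force: [0.9, 0.4, 2.9]
grip_width: 0.0571
gripper_force: 42.8
```

```bash
echo '[[[0,0,-0.1,0,0.055],[0,0,0,-8.4,0.055],[0,0,0,-8.4,0.055],[0,0,0,-8.4,0.055],[0,0,0,-8.4,0.055],[0,0,0,-8.4,0.055],[0,0,0,-8.4,0.055],[0,0,0,-8.4,0.055],[0,0.06,0,0,0.055],[0,0,0.1,0,0.055]]]' > mv.in && python3 nudge.py mv.in && echo '[[[0,0,0,0,0.055],[0,0,0,0,0.07],[0,0,0,0,0.07],[0,0,0,0,0.07]]]' > mv.in && python3 nudge.py mv.in && echo '[[[0,0,-0.4,0,0.07],[0,0,-0.6,0,0.07],[0,0,-0.6,0,0.07],[0,0,-0.6,0,0.07],[0,0,-0.6,0,0.07],[0,0,-0.6,0,0.07],[0,0,-0.6,0,0.07],[0,0,0,0,0.085],[0,0,0,0,0.085]]]' > mv.in && python3 nudge.py mv.in
python3 - <<'E'
from h import *
im=shot("wrist"); t=shot("top")
c=proj(im,[[.512,.238,.092]])[0].astype(int); print(c)
tab=cv2.inRange(cv2.cvtColor(im["bgr"],cv2.COLOR_BGR2HSV),(0,0,90),(179,110,255))
cx,cy=c; crop(im,max(cx-120,0),max(cy-90,0),cx+120,cy+90,2,"w4"); print(max(cx-120,0),max(cy-90,0))
tgt([.626,-.146,.2],82)
# re-measure mat colours in top view
hsv=cv2.cvtColor(t["bgr"],cv2.COLOR_BGR2HSV)
for n,lo,hi in [("red",(0,150,60),(8,255,255)),("green",(60,80,20),(90,255,120)),("blue",(105,120,30),(125,255,160))]:
    m=cv2.inRange(hsv,lo,hi); m[:, :335]=0;m[:,435:]=0;m[:155]=0;m[236:]=0
    M=cv2.moments(m,True); print(n,M["m00"],M["m10"]/M["m00"],M["m01"]/M["m00"])
E
```

```text
time_s: 12.0
position: [0.5121, 0.2388, 0.0625]
tool_rot: [[-0.291, -0.957, 0.0], [-0.957, 0.291, 0.0], [-0.0, -0.0, -1.0]]
ft_force: [0.1, -1.2, -1.6]
grip_width: 0.057
gripper_force: 43.0
time_s: 12.4
position: [0.5124, 0.2387, 0.0623]
tool_rot: [[-0.288, -0.957, 0.0], [-0.957, 0.288, -0.0], [-0.0, -0.0, -1.0]]
ft_force: [-0.2, 0.8, -0.6]
grip_width: 0.0701
gripper_force: 0.0
time_s: 13.3
position: [0.5122, 0.2386, 0.2623]
tool_rot: [[-0.288, -0.958, 0.0], [-0.958, 0.288, 0.0], [-0.0, -0.0, -1.0]]
ft_force: [-0.0, -1.0, -0.7]
grip_width: 0.085
gripper_force: 0.0
[316 180]
196 90
tool delta mm [ 335.3 -220.1   61. ] jaw 163.3 q6 -150.3 t 13.4 pos [0.512 0.239 0.261]
turn 81.3
red 243.0 355.9423868312757 170.91769547325103
green 262.0 417.9580152671756 217.75572519083968
blue 305.0 414.85901639344263 172.18360655737706
```

View pics/w4.png

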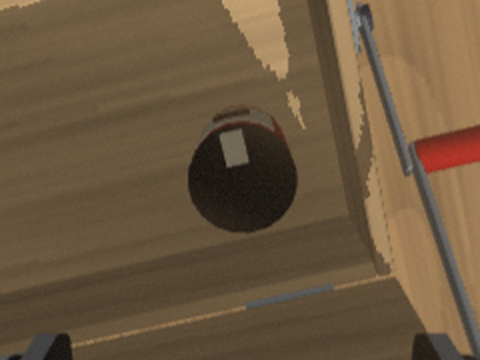

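The tab is at (234,148) against the lid centre (243,177), so the label points about 270° in world. That is within 4° of the front. Now the red mug.

The manual's scale: shifts go in shares of 50 mm. Converting my numbers, 0.0335 m is 0.67, -0.022 m is -0.44.

```bash
echo '[[[0.67,-0.44,0.12,0,0.085],[0.67,-0.44,0.12,0,0.085],[0.67,-0.44,0.12,0,0.085],[0.67,-0.44,0.12,0,0.085],[0.67,-0.44,0.12,0,0.085],[0.67,-0.44,0.12,0,0.085],[0.67,-0.44,0.12,0,0.085],[0.67,-0.44,0.12,0,0.085],[0.67,-0.44,0.12,0,0.085],[0.67,-0.44,0.12,0,0.085]]]' > mv.in && python3 nudge.py mv.in && echo '[[[0,0,0.08,8.13,0.085],[0,0,0.08,8.13,0.085],[0,0,0.08,8.13,0.085],[0,0,0.08,8.13,0.085],[0,0,0.08,8.13,0.085],[0,0,0.08,8.13,0.085],[0,0,0.08,8.13,0.085],[0,0,0.08,8.13,0.085],[0,0,0.08,8.13,0.085],[0,0,0.08,8.13,0.085]]]' > mv.in && python3 nudge.py mv.in && echo '[[[0,0,0,0,0.085],[0,0,0,0,0.085]]]' > mv.in && python3 nudge.py mv.in
python3 - <<'E'
from h import *
im=shot("wrist","w5");tgt([.628,-.146,.037],82)
print(proj(im,[[.628,-.146,.07]]))
E
```

```text
time_s: 14.4
position: [0.6192, -0.0449, 0.2031]
tool_rot: [[-0.454, -0.891, -0.009], [-0.887, 0.453, -0.094], [0.088, -0.034, -0.996]]
ft_force: [0.5, 1.5, 0.4]
grip_width: 0.0851
gripper_force: 0.0
time_s: 15.4
position: [0.6185, -0.0477, 0.1634]
tool_rot: [[-0.948, 0.318, -0.009], [0.318, 0.944, -0.093], [-0.021, -0.091, -0.996]]
ft_force: [-0.5, -0.0, -0.4]
grip_width: 0.0849
gripper_force: 0.0
time_s: 15.6
position: [0.6183, -0.0475, 0.1638]
tool_rot: [[-0.951, 0.309, -0.009], [0.309, 0.947, -0.093], [-0.02, -0.091, -0.996]]
ft_force: [-0.1, 0.2, -0.3]
grip_width: 0.0853
gripper_force: 0.0
tool delta mm [-37.  -78.8 135.5] jaw 71.9 q6 -83.9 t 15.65 pos [ 0.618 -0.047  0.164]
turn -10.1
[[223.36985223 243.03399937]]
```

View pics/w5.png

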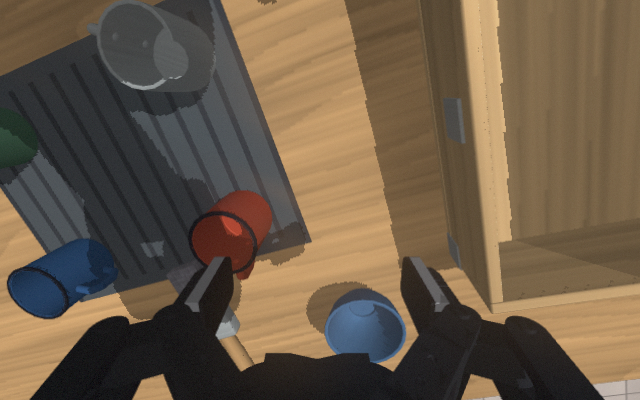

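The tool has tilted by 5° because the last joint met its limit on the way, so the pose came out leaning towards -y. I'll undo this at the opposite end of the joint's range. This view also shows the red rim at (223,243) and its handle at (240,272), unmoved.

In the tool's units: -0.006 m is -0.12.

```bash
echo '[[[0,0,-0.12,8.5,0.085],[0,0,-0.12,8.5,0.085],[0,0,-0.12,8.5,0.085],[0,0,-0.12,8.5,0.085],[0,0,-0.12,8.5,0.085],[0,0,-0.12,8.5,0.085],[0,0,-0.12,8.5,0.085],[0,0,-0.12,8.5,0.085],[0,0,-0.12,8.5,0.085],[0,0,-0.12,8.5,0.085]]]' > mv.in && python3 nudge.py mv.in && echo '[[[0,0,0,8.5,0.085],[0,0,0,8.5,0.085],[0,0,0,8.5,0.085],[0,0,0,8.5,0.085],[0,0,0,8.5,0.085],[0,0,0,8.5,0.085],[0,0,0,8.5,0.085],[0,0,0,8.5,0.085],[0,0,0,8.5,0.085],[0,0,0,8.5,0.085]]]' > mv.in && python3 nudge.py mv.in && echo '[[[0,0,0,8.5,0.085],[0,0,0,8.5,0.085],[0,0,0,8.5,0.085],[0,0,0,8.5,0.085],[0,0,0,8.5,0.085],[0,0,0,8.5,0.085],[0,0,0,8.5,0.085],[0,0,0,8.5,0.085]]]' > mv.in && python3 nudge.py mv.in
echo '[[[0,0,0,8.5,0.085],[0,0,0,8.5,0.085],[0,0,0,0,0.085]]]' > mv.in && python3 nudge.py mv.in
python3 -c "
from h import *
o=env.observe();print(np.round(o['q'],1))"
```

```text
time_s: 16.65
position: [0.6188, -0.0417, 0.2242]
tool_rot: [[0.232, 0.973, -0.008], [0.968, -0.232, -0.093], [-0.092, 0.014, -0.996]]
ft_force: [-0.0, 0.3, 0.0]
grip_width: 0.0847
gripper_force: 0.0
time_s: 17.65
position: [0.6188, -0.0417, 0.2239]
tool_rot: [[0.989, -0.146, -0.008], [-0.147, -0.985, -0.093], [0.005, 0.093, -0.996]]
ft_force: [-0.1, -0.5, -0.1]
grip_width: 0.0845
gripper_force: 0.0
time_s: 18.45
position: [0.6188, -0.0417, 0.2239]
tool_rot: [[0.235, -0.972, -0.008], [-0.968, -0.233, -0.093], [0.088, 0.03, -0.996]]
ft_force: [0.6, -0.4, 0.2]
grip_width: 0.0851
gripper_force: 0.0
time_s: 18.75
position: [0.6127, -0.0704, 0.2271]
tool_rot: [[-0.011, -1.0, -0.003], [-0.997, 0.011, -0.072], [0.072, 0.002, -0.997]]
ft_force: [0.5, -0.6, 0.1]
grip_width: 0.0843
gripper_force: 0.0
[-15.9  29.1  64.8  -4.   85.1 165. ]
```

```bash
echo '[[[0,0,0,8.5,0.085],[0,0,0,8.5,0.085],[0,0,0,8.5,0.085],[0,0,0,0,0.085]]]' > mv.in && python3 nudge.py mv.in
python3 -c "
from h import *
o=env.observe();print(np.round(o['q'],1))"
```

```text
time_s: 19.15
position: [0.5618, -0.1783, 0.2264]
tool_rot: [[-0.264, -0.964, 0.042], [-0.964, 0.265, 0.018], [-0.029, -0.036, -0.999]]
ft_force: [0.1, 0.4, -0.6]
grip_width: 0.0852
gripper_force: 0.0
[-30.   25.6  70.9   2.1  82.  165.1]
```

```bash
echo '[[[0,0,0,-8.5,0.085],[0,0,0,-8.5,0.085],[0,0,0,-8.5,0.085],[0,0,0,-8.5,0.085],[0,0,0,-8.5,0.085],[0,0,0,-8.5,0.085],[0,0,0,-8.5,0.085],[0,0,0,-8.5,0.085],[0,0,0,-8.5,0.085],[0,0,0,-8.5,0.085]]]' > mv.in && python3 nudge.py mv.in && echo '[[[0,0,0,-8.5,0.085],[0,0,0,-8.5,0.085],[0,0,0,-8.5,0.085],[0,0,0,-8.5,0.085],[0,0,0,-8.5,0.085],[0,0,0,-8.5,0.085],[0,0,0,-8.5,0.085],[0,0,0,-8.5,0.085],[0,0,0,-8.5,0.085],[0,0,0,-8.5,0.085]]]' > mv.in && python3 nudge.py mv.in && echo '[[[0,0,0,-8.5,0.085],[0,0,0,-8.5,0.085],[0,0,0,-8.5,0.085],[0,0,0,-8.5,0.085],[0,0,0,-8.5,0.085],[0,0,0,-8.5,0.085],[0,0,0,-8.5,0.085],[0,0,0,-8.5,0.085],[0,0,0,-8.5,0.085],[0,0,0,0,0.085]]]' > mv.in && python3 nudge.py mv.in && echo '[[[0,0,0,-8.5,0.085],[0,0,0,-8.5,0.085],[0,0,0,-8.5,0.085],[0,0,0,0,0.085]]]' > mv.in && python3 nudge.py mv.in
python3 - <<'E'
from h import *
tgt([.628,-.146,.13],82);tgt([.628,-.146,.037],82)
o=env.observe();print(np.round(o['q'],1))
E
```

```text
time_s: 20.15
position: [0.564, -0.1737, 0.2266]
tool_rot: [[0.942, -0.333, 0.042], [-0.334, -0.942, 0.018], [0.034, -0.031, -0.999]]
ft_force: [0.0, -0.7, 0.2]
grip_width: 0.085
gripper_force: 0.0
time_s: 21.15
position: [0.564, -0.1738, 0.2267]
tool_rot: [[0.414, 0.909, 0.042], [0.91, -0.415, 0.018], [0.034, 0.031, -0.999]]
ft_force: [0.2, -0.0, 0.6]
grip_width: 0.0846
gripper_force: 0.0
time_s: 22.15
position: [0.564, -0.1738, 0.2266]
tool_rot: [[-0.784, 0.619, 0.042], [0.62, 0.784, 0.018], [-0.022, 0.041, -0.999]]
ft_force: [-0.8, -0.5, 0.9]
grip_width: 0.0848
gripper_force: 0.0
time_s: 22.55
position: [0.5638, -0.1741, 0.2266]
tool_rot: [[-0.973, 0.226, 0.042], [0.227, 0.974, 0.018], [-0.037, 0.027, -0.999]]
ft_force: [-0.1, -0.0, 0.3]
grip_width: 0.0849
gripper_force: 0.0
tool delta mm [-52.5  39.2  99.7] jaw 76.9 q6 -106.7 t 22.55 pos [ 0.564 -0.174  0.227]
turn -5.1
tool delta mm [-49.1  36.6 192.6] jaw 76.9 q6 -106.7 t 22.55 pos [ 0.564 -0.174  0.227]
turn -5.1
[ -29.5   25.6   70.8    2.1   82.  -106.7]
```

In the tool's units: 0.02 m is 0.4, -0.0105 m is -0.21.

```bash
echo '[[[-0.21,0.156,0.4,0,0.085],[-0.21,0.156,0.4,0,0.085],[-0.21,0.156,0.4,0,0.085],[-0.21,0.156,0.4,0,0.085],[-0.21,0.156,0.4,0,0.085],[0,0,0,0,0.085],[0,0,0,0,0.085]]]' > mv.in && python3 nudge.py mv.in; python3 - <<'E'
from h import *
im=shot("wrist"); crop(im,150,120,480,400,1.8,"w6"); tgt([.628,-.146,.037],77);print(proj(im,[[.628,-.146,.07]]))
E
```

```text
time_s: 23.25
position: [0.6277, -0.1464, 0.1298]
tool_rot: [[-0.973, 0.228, 0.042], [0.229, 0.973, 0.019], [-0.036, 0.028, -0.999]]
ft_force: [0.4, -0.5, 0.5]
grip_width: 0.0848
gripper_force: 0.0
tool delta mm [ 3.5 -1.8 93.5] jaw 76.8 q6 -101.8 t 23.3 pos [ 0.628 -0.147  0.131]
turn -0.2
[[314.48711302 220.023904  ]]
```

View pics/w6.png

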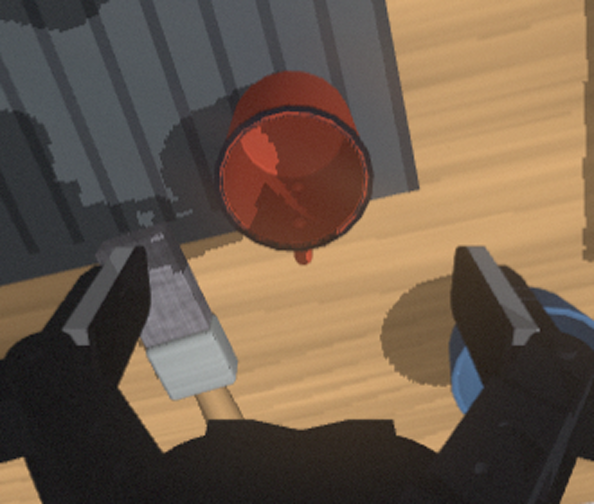

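The rim is centred at (314,219), exactly as predicted, with its handle just below at (318,263). I'll check the brush clearance and then grasp.

```bash
python3 - <<'E'
from h import *
im=shot("wrist");print(plane(im,[(150+p[0]/1.8,120+p[1]/1.8) for p in [(100,240),(165,235),(210,320)]],.02))
E
echo '[[[0.014,-0.006,0.374,0,0.075],[0.014,-0.006,0.374,0,0.075],[0.014,-0.006,0.374,0,0.075],[0.014,-0.006,0.374,0,0.075],[0.014,-0.006,0.374,0,0.075],[0,0,0,0,0.075]]]' > mv.in && python3 nudge.py mv.in && echo '[[[0,0,0,0,0.056],[0,0,0,0,0.056],[0,0,0,0,0.056],[0,0,0,0,0.056],[0,0,0,0,0.056]]]' > mv.in && python3 nudge.py mv.in 40
echo '[[[0,0,-0.4,0,0.056],[0,0,-0.6,0,0.056],[0,0,-0.6,0,0.056],[0,0,-0.6,0,0.056],[0,0,-0.6,0,0.056],[0,0,0,0,0.056]]]' > mv.in && python3 nudge.py mv.in
python3 - <<'E'
from h import *
tgt([.6712,.13,.18],-5)
E
```

```text
[[ 0.65988445 -0.25550809  0.02      ]
 [ 0.66516138 -0.22276232  0.02      ]
 [ 0.7217617  -0.21578604  0.02      ]]
time_s: 23.95
position: [0.6269, -0.1455, 0.035]
tool_rot: [[-0.973, 0.227, 0.04], [0.228, 0.973, 0.02], [-0.034, 0.028, -0.999]]
ft_force: [-0.6, 0.6, -0.2]
grip_width: 0.0751
gripper_force: 0.0
time_s: 24.45
position: [0.6286, -0.146, 0.0379]
tool_rot: [[-0.973, 0.226, 0.045], [0.227, 0.974, 0.017], [-0.04, 0.027, -0.999]]
ft_force: [-1.3, -0.5, 7.3]
grip_width: 0.059
gripper_force: 44.0
time_s: 25.05
position: [0.6233, -0.1486, 0.1808]
tool_rot: [[-0.973, 0.225, 0.05], [0.226, 0.974, 0.015], [-0.045, 0.026, -0.999]]
ft_force: [0.5, 1.3, -1.8]
grip_width: 0.0583
gripper_force: 43.6
tool delta mm [ 16.5 282.2   7.4] jaw 77.0 q6 -102.0 t 25.05 pos [ 0.623 -0.149  0.181]
turn 82.0
```

```bash
echo '[[[0.04,0.7,0,0,0.056],[0.04,0.7,0,0,0.056],[0.04,0.7,0,0,0.056],[0.04,0.7,0,0,0.056],[0.04,0.7,0,0,0.056],[0.04,0.7,0,0,0.056],[0.04,0.7,0,0,0.056],[0.04,0.74,0,0,0.056],[0,0,0,0,0.056]]]' > mv.in && python3 nudge.py mv.in && echo '[[[0,0,0,8.5,0.056],[0,0,0,8.5,0.056],[0,0,0,8.5,0.056],[0,0,0,8.5,0.056],[0,0,0,8.5,0.056],[0,0,0,8.5,0.056],[0,0,0,8.5,0.056],[0,0,0,8.5,0.056],[0,0,0,8.5,0.056],[0,0,0,8.5,0.056]]]' > mv.in && python3 nudge.py mv.in
echo '[[[0,0,0,0,0.056],[0,0,0,0,0.056]]]' > mv.in && python3 nudge.py mv.in
python3 - <<'E'
from h import *
tgt([.6712,.13,.046],-8)
im=shot("wrist","w7")
E
```

```text
time_s: 25.95
position: [0.6696, 0.1346, 0.182]
tool_rot: [[-0.974, 0.221, 0.041], [0.222, 0.975, 0.02], [-0.035, 0.029, -0.999]]
ft_force: [-0.5, -0.2, -2.3]
grip_width: 0.0589
gripper_force: 43.8
time_s: 26.95
position: [0.6697, 0.1295, 0.1821]
tool_rot: [[0.147, 0.988, 0.041], [0.989, -0.147, 0.018], [0.024, 0.037, -0.999]]
ft_force: [-0.1, -0.1, -2.0]
grip_width: 0.0589
gripper_force: 43.8
time_s: 27.15
position: [0.6698, 0.1297, 0.1825]
tool_rot: [[0.136, 0.99, 0.041], [0.99, -0.137, 0.018], [0.024, 0.038, -0.999]]
ft_force: [-0.2, 0.1, -1.3]
grip_width: 0.0585
gripper_force: 43.8
tool delta mm [ -2.8  -3.9 136.5] jaw -7.9 q6 8.4 t 27.15 pos [0.67  0.13  0.183]
turn 0.1
```

View pics/w7.png

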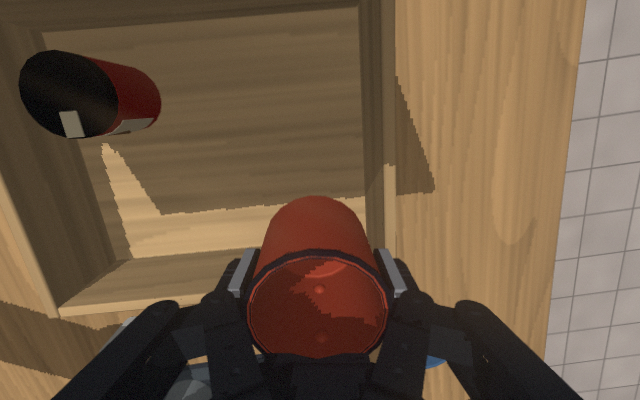

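Red hangs squarely between the fingers at (317,300). The tin at (90,95) shows its tab and label facing the front. I'll lower red now.

```bash
echo '[[[-0.008,-0.016,0.4,0,0.056],[-0.008,-0.016,0.4,0,0.056],[-0.008,-0.016,0.4,0,0.056],[-0.008,-0.016,0.4,0,0.056],[-0.008,-0.016,0.4,0,0.056],[-0.008,-0.016,0.4,0,0.056],[0,0,0.16,0,0.056],[0,0,0.1,0,0.056],[0,0,0.06,0,0.056],[0,0,0,0,0.056]]]' > mv.in && python3 nudge.py mv.in
echo '[[[0,0,0,0,0.066],[0,0,0,0,0.066],[0,0,0,0,0.066]]]' > mv.in && python3 nudge.py mv.in
echo '[[[0,0,-0.4,0,0.066],[0,0,-0.4,0,0.066],[0,0,-0.6,0,0.066],[0,0,-0.6,0,0.066],[0,0,-0.6,0,0.066],[0,0,-0.6,0,0.085],[0,0,0,0,0.085]]]' > mv.in && python3 nudge.py mv.in
python3 - <<'E'
from h import *
tgt([.475,-.356,.2],-25)
im=shot("wrist"); t=shot("top")
hsv=cv2.cvtColor(t["bgr"],cv2.COLOR_BGR2HSV)
for n,lo,hi in [("green",(60,80,20),(90,255,120)),("blue",(105,120,30),(125,255,160))]:
    m=cv2.inRange(hsv,lo,hi); m[:, :335]=0;m[:,435:]=0;m[:155]=0;m[236:]=0
    M=cv2.moments(m,True); print(n,M["m00"],M["m10"]/M["m00"],M["m01"]/M["m00"])
cv2.imwrite("pics/w8.png",im["bgr"]);crop(t,190,95,440,245,2,"t8")
E
```

```text
time_s: 28.2
position: [0.6704, 0.1307, 0.0516]
tool_rot: [[0.138, 0.989, 0.045], [0.99, -0.139, 0.018], [0.024, 0.042, -0.999]]
ft_force: [-23.2, -2.7, 25.2]
grip_width: 0.0588
gripper_force: 56.0
time_s: 28.5
position: [0.6688, 0.1314, 0.0513]
tool_rot: [[0.138, 0.99, 0.041], [0.99, -0.139, 0.018], [0.024, 0.038, -0.999]]
ft_force: [-31.0, -3.0, 28.1]
grip_width: 0.066
gripper_force: 12.4
time_s: 29.2
position: [0.6655, 0.128, 0.2129]
tool_rot: [[0.138, 0.989, 0.052], [0.99, -0.139, 0.019], [0.026, 0.049, -0.998]]
ft_force: [-0.1, -0.8, 0.7]
grip_width: 0.0849
gripper_force: 0.0
tool delta mm [-505.8 -121.7   -6.1] jaw -8.0 q6 8.4 t 29.2 pos [0.665 0.128 0.213]
turn 17.0
green 276.0 418.0 217.96376811594203
blue 300.0 415.19 172.18666666666667
```

View pics/w8.png

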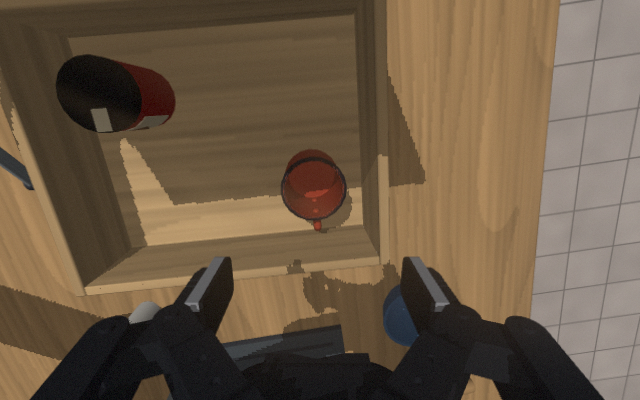

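Red stands with its rim at (315,187) and its handle straight to the front at (318,226). The floor corners visible here are FR (364,226) and BR (357,12).

```bash
python3 - <<'E'
from h import *
np.set_printoptions(precision=4,suppress=True)
im=shot("wrist"); np.savez("w8.npz",**im)
print("red",plane(im,[(315,187)],.078)[0],"tip",plane(im,[(318,228)],.055)[0])
print("floor",plane(im,[(364,226),(357,12),(133,247)],.01))
print("rim outer FR, FL",plane(im,[(382,265),(86,294)],.095))
print("tin",plane(im,[(99,95)],.092))
# wall: inner rim edge vertical line estimate: red-handle pixels
hsv=cv2.cvtColor(im["bgr"],cv2.COLOR_BGR2HSV)
m=cv2.inRange(hsv,(0,150,40),(8,255,255));m[:140]=0;m[240:]=0;m[:,:260]=0;m[:,370:]=0
ys,xs=np.nonzero(m);P=plane(im,np.c_[xs,ys],.055);C=plane(im,[(315,187)],.078)[0]
r=np.hypot(*(P-C)[:,:2].T);k=(r>.04)&(P[:,1]<C[1]);d=(P-C)[k].mean(0);print("handle ang",k.sum(),np.degrees(np.arctan2(d[1],d[0])))
# gray profile across +x wall, rows 100 and 200
g=cv2.cvtColor(im["bgr"],cv2.COLOR_BGR2GRAY)
print(g[100,350:400],g[200,350:400])
E
```

```text
red [0.6691 0.1362 0.078 ] tip [0.6659 0.0855 0.055 ]
floor [[0.721  0.0602 0.01  ]
 [0.735  0.2878 0.01  ]
 [0.4424 0.077  0.01  ]]
rim outer FR, FL [[0.7212 0.0555 0.095 ]
 [0.4438 0.0708 0.095 ]]
tin [[0.5146 0.2378 0.092 ]]
handle ang 59 -91.20593706044235
[88 87 87 87 87 86 89 89 89 86 86 72 64 63 62 65 64 65 64 63 65 61 59 61
 66 66 66 64 64 62 66 76 84 84 85 86 83 84 85 86 85 80 70 76 76 77 77 71
 72 73] [ 86  85  84  86  87 135 140 139 140 140 138 137 138 137 137 106  83  75
  80  79  79  79  77  75  73  75  80  81  80  81  80  79  83 119 130 134
 137 138 137 138 137 143 126 107 117 117 115 115 117 121]
```

The fingers' knuckles brushed the +x wall, so I'll place the rest with the jaws diagonal. Next comes the jug, gripped at jaw -79° and going to the back row's middle.

```bash
echo '[[[0,0,0,7.9,0.085],[0,0,0,7.9,0.085],[0,0,0,7.9,0.085],[0,0,0,7.9,0.085],[0,0,0,7.9,0.085],[0,0,0,7.9,0.085],[0,0,0,7.9,0.085],[0,0,0,7.9,0.085],[0,0,0,7.9,0.085],[0,0,0,0,0.085]]]' > mv.in && python3 nudge.py mv.in
python3 - <<'E'
from h import *
tgt([.466,-.142,.17],-79)
E
```

```text
time_s: 30.35
position: [0.6637, 0.128, 0.2056]
tool_rot: [[0.981, 0.187, 0.04], [0.187, -0.982, 0.019], [0.043, -0.011, -0.999]]
ft_force: [0.7, 0.4, 0.4]
grip_width: 0.0852
gripper_force: 0.0
tool delta mm [-246.   228.5   22.6] jaw -79.2 q6 79.7 t 30.35 pos [0.664 0.128 0.206]
turn -0.2
```

In the tool's units: -0.0246 m is -0.492, 0.0233 m is 0.466.

```bash
echo '[[[-0.492,0.456,0.046,0,0.085],[-0.492,0.456,0.046,0,0.085],[-0.492,0.456,0.046,0,0.085],[-0.492,0.456,0.046,0,0.085],[-0.492,0.456,0.046,0,0.085],[-0.492,0.456,0.046,0,0.085],[-0.492,0.456,0.046,0,0.085],[-0.492,0.456,0.046,0,0.085],[-0.492,0.456,0.046,0,0.085],[-0.492,0.466,0.046,0,0.085]]]' > mv.in && python3 nudge.py mv.in && echo '[[[0,0,0,0,0.085],[0,0,0,0,0.085]]]' > mv.in && python3 nudge.py mv.in
cat >> h.py <<'E'
def rim(im,p,z=.07):
    """circle fit of a rim near predicted world p; returns world centre"""
    uv=proj(im,[[p[0],p[1],z],[p[0]+.03,p[1],z],[p[0],p[1]+.03,z]]);r=np.mean([np.hypot(*(uv[1]-uv[0])),np.hypot(*(uv[2]-uv[0]))])
    g=cv2.medianBlur(cv2.cvtColor(im["bgr"],cv2.COLOR_BGR2GRAY),3);x,y=uv[0].astype(int);w=int(2.2*r);x0,y0=max(x-w,0),max(y-w,0)
    c=cv2.HoughCircles(g[y0:y+w,x0:x+w],cv2.HOUGH_GRADIENT_ALT,1,10,param1=80,param2=.5,minRadius=int(r*.88),maxRadius=int(r*1.12))
    print("pred",uv[0].round(1),"r",round(r,1))
    for a in ([] if c is None else c[0][:4]): print("found",a[:2]+[x0,y0],a[2],plane(im,[a[:2]+[x0,y0]],z)[0].round(4))
E
python3 - <<'E'
from h import *
tgt([.466,-.142,.037],-79)
im=shot("wrist","w9");rim(im,(.466,-.142))
E
```

```text
time_s: 31.35
position: [0.4654, -0.1429, 0.1699]
tool_rot: [[0.98, 0.193, 0.041], [0.192, -0.981, 0.019], [0.044, -0.011, -0.999]]
ft_force: [0.2, 0.0, 0.2]
grip_width: 0.085
gripper_force: 0.0
time_s: 31.55
position: [0.4663, -0.1423, 0.1702]
tool_rot: [[0.981, 0.19, 0.042], [0.189, -0.982, 0.019], [0.045, -0.011, -0.999]]
ft_force: [0.1, 0.5, -0.1]
grip_width: 0.0849
gripper_force: 0.0
tool delta mm [ -6.2   1.1 133. ] jaw -79.1 q6 46.1 t 31.55 pos [ 0.466 -0.142  0.17 ]
turn -0.1
pred [317.8 208.7] r 35.6
found [318. 205.] 34.33261 [ 0.4692 -0.1415  0.07  ]
```

In the tool's units: 0.02 m is 0.4, 0.013 m is 0.26.

```bash
echo '[[[0,0,0,-7,0.085],[-0.014,0.004,0.4,0,0.08],[-0.014,0.004,0.4,0,0.08],[-0.014,0.004,0.4,0,0.08],[-0.014,0.004,0.4,0,0.08],[-0.014,0.004,0.4,0,0.08],[-0.014,0.004,0.4,0,0.08],[-0.014,0.004,0.26,0,0.08],[0,0,0,0,0.08]]]' > mv.in && python3 nudge.py mv.in && echo '[[[0,0,0,0,0.056],[0,0,0,0,0.056],[0,0,0,0,0.056],[0,0,0,0,0.056],[0,0,0,0,0.056],[0,0,0,0,0.056]]]' > mv.in && python3 nudge.py mv.in 40
echo '[[[0,0,-0.4,0,0.056],[0,0,-0.6,0,0.056],[0,0,-0.6,0,0.056],[0,0,-0.6,0,0.056],[0,0,-0.6,0,0.056],[0,0,0,0,0.056]]]' > mv.in && python3 nudge.py mv.in
python3 - <<'E'
from h import *
tgt([.602,.230,.18],142)
E
```

```text
time_s: 32.5
position: [0.4678, -0.1412, 0.0359]
tool_rot: [[0.95, 0.309, 0.04], [0.309, -0.951, 0.02], [0.044, -0.007, -0.999]]
ft_force: [0.5, 1.0, -0.1]
grip_width: 0.0799
gripper_force: 0.0
time_s: 33.1
position: [0.4685, -0.1423, 0.0383]
tool_rot: [[0.951, 0.307, 0.044], [0.306, -0.952, 0.018], [0.047, -0.004, -0.999]]
ft_force: [0.2, 3.3, 5.9]
grip_width: 0.0567
gripper_force: 37.2
time_s: 33.7
position: [0.4631, -0.1459, 0.1809]
tool_rot: [[0.951, 0.306, 0.048], [0.306, -0.952, 0.014], [0.05, 0.001, -0.999]]
ft_force: [-0.1, -0.1, -1.8]
grip_width: 0.0565
gripper_force: 36.5
tool delta mm [ 247.  -315.2   13. ] jaw -72.2 q6 38.7 t 33.7 pos [ 0.463 -0.146  0.181]
turn 145.8
```

In the tool's units: -0.0315 m is -0.63, 0.0247 m is 0.494.

```bash
echo '[[[0.494,-0.63,0,0,0.05],[0.494,-0.63,0,0,0.05],[0.494,-0.63,0,0,0.05],[0.494,-0.63,0,0,0.05],[0.494,-0.63,0,0,0.05],[0.494,-0.63,0,0,0.05],[0.494,-0.63,0,0,0.05],[0.494,-0.63,0,0,0.05],[0.494,-0.63,0,0,0.05],[0.494,-0.63,0,0,0.05]]]' > mv.in && python3 nudge.py mv.in && echo '[[[0,0,0,-8.56,0.05],[0,0,0,-8.56,0.05],[0,0,0,-8.56,0.05],[0,0,0,-8.56,0.05],[0,0,0,-8.56,0.05],[0,0,0,-8.56,0.05],[0,0,0,-8.56,0.05],[0,0,0,-8.56,0.05],[0,0,0,-8.56,0.05],[0,0,0,-8.56,0.05]]]' > mv.in && python3 nudge.py mv.in && echo '[[[0,0,0,-8.56,0.05],[0,0,0,-8.56,0.05],[0,0,0,-8.56,0.05],[0,0,0,-8.56,0.05],[0,0,0,-8.56,0.05],[0,0,0,-8.56,0.05],[0,0,0,-8.56,0.05],[0,0,0,-8.56,0.05],[0,0,0,-8.56,0.05],[0,0,0,-8.56,0.05]]]' > mv.in && python3 nudge.py mv.in && echo '[[[0,0,0,-8.56,0.05],[0,0,0,-8.56,0.05],[0,0,0,-8.56,0.05],[0,0,0,-8.56,0.05],[0,0,0,-8.56,0.05],[0,0,0,0,0.05],[0,0,0,0,0.05]]]' > mv.in && python3 nudge.py mv.in
python3 - <<'E'
from h import *
tgt([.602,.230,.046],142)
im=shot("wrist"); cv2.imwrite("pics/w10.png",im["bgr"])
E
```

```text
time_s: 34.7
position: [0.6004, 0.232, 0.1889]
tool_rot: [[0.951, 0.307, 0.041], [0.306, -0.952, 0.018], [0.044, -0.005, -0.999]]
ft_force: [1.2, -2.0, -0.7]
grip_width: 0.0563
gripper_force: 46.3
time_s: 35.7
position: [0.6, 0.2302, 0.1887]
tool_rot: [[-0.239, 0.97, 0.04], [0.971, 0.238, 0.018], [0.008, 0.043, -0.999]]
ft_force: [-0.5, 0.1, -0.9]
grip_width: 0.0567
gripper_force: 46.3
time_s: 36.7
position: [0.6001, 0.2302, 0.1887]
tool_rot: [[-0.986, -0.163, 0.04], [-0.163, 0.986, 0.018], [-0.043, 0.011, -0.999]]
ft_force: [0.7, -0.0, -2.4]
grip_width: 0.0568
gripper_force: 46.3
time_s: 37.4
position: [0.6002, 0.2303, 0.1892]
tool_rot: [[-0.62, -0.783, 0.041], [-0.783, 0.621, 0.018], [-0.04, -0.021, -0.999]]
ft_force: [0.7, 0.0, -2.1]
grip_width: 0.0564
gripper_force: 46.3
tool delta mm [  4.8   1.4 143.2] jaw 141.6 q6 -131.5 t 37.4 pos [0.6   0.23  0.189]
turn -0.4
```

```bash
python3 - <<'E'
from h import *
im=shot("wrist");rim(im,(.600,.230),.221);rim(im,(.600,.230),.215)
E
echo '[[[0.012,0.004,0.4,0,0.05],[0.012,0.004,0.4,0,0.05],[0.012,0.004,0.4,0,0.05],[0.012,0.004,0.4,0,0.05],[0.012,0.004,0.4,0,0.05],[0.012,0.004,0.4,0,0.05],[0,0,0.2,0,0.05],[0,0,0.12,0,0.05],[0,0,0,0,0.05]]]' > mv.in && python3 nudge.py mv.in
```

```text
pred [315.  311.9] r 62.2
found [321. 313.] 64.64024 [0.5984 0.2319 0.221 ]
pred [315.3 302. ] r 59.9
found [327. 307.] 57.598507 [0.5977 0.2352 0.215 ]
time_s: 38.4
position: [0.603, 0.2308, 0.0537]
tool_rot: [[-0.618, -0.785, 0.042], [-0.785, 0.619, 0.018], [-0.04, -0.021, -0.999]]
ft_force: [0.1, -0.0, -2.2]
grip_width: 0.0566
gripper_force: 46.3
```

```bash
echo '[[[0,0,0.08,0,0.05],[0,0,0.06,0,0.05],[0,0,0,0,0.05]]]' > mv.in && python3 nudge.py mv.in; echo '[[[0,0,0,0,0.07],[0,0,0,0,0.07],[0,0,0,0,0.07],[0,0,0,0,0.07]]]' > mv.in && python3 nudge.py mv.in
echo '[[[0,0,-0.4,0,0.07],[0,0,-0.6,0,0.07],[0,0,-0.6,0,0.07],[0,0,-0.6,0,0.07],[0,0,-0.6,0,0.085],[0,0,-0.6,0,0.085],[0,0,0,0,0.085]]]' > mv.in && python3 nudge.py mv.in
python3 - <<'E'
from h import *
tgt([.629,-.355,.2],-65)
im=shot("wrist","w10");rim(im,(.600,.230),.078); rim(im,(.669,.136),.078)
t=shot("top"); hsv=cv2.cvtColor(t["bgr"],cv2.COLOR_BGR2HSV)
for n,lo,hi in [("green",(60,80,20),(90,255,120)),("blue",(105,120,30),(125,255,160))]:
    m=cv2.inRange(hsv,lo,hi); m[:, :335]=0;m[:,435:]=0;m[:155]=0;m[236:]=0
    M=cv2.moments(m,True); print(n,M["m00"],M["m10"]/M["m00"],M["m01"]/M["m00"])
E
```

```text
time_s: 38.7
position: [0.6038, 0.2312, 0.0483]
tool_rot: [[-0.617, -0.786, 0.044], [-0.786, 0.618, 0.019], [-0.043, -0.023, -0.999]]
ft_force: [-1.3, 1.1, 4.6]
grip_width: 0.0569
gripper_force: 46.7
time_s: 39.1
position: [0.6033, 0.2309, 0.047]
tool_rot: [[-0.617, -0.786, 0.042], [-0.786, 0.618, 0.019], [-0.041, -0.022, -0.999]]
ft_force: [0.3, 0.2, -0.3]
grip_width: 0.0698
gripper_force: 0.0
time_s: 39.8
position: [0.5973, 0.228, 0.2214]
tool_rot: [[-0.617, -0.786, 0.05], [-0.786, 0.618, 0.02], [-0.047, -0.027, -0.999]]
ft_force: [0.1, -0.6, 0.9]
grip_width: 0.0846
gripper_force: 0.0
tool delta mm [ 439.6 -384.7   11.3] jaw 141.8 q6 -131.8 t 39.8 pos [0.597 0.228 0.221]
turn -153.2
pred [319.4 184.7] r 29.5
found [315. 192.] 26.853083 [0.608  0.2333 0.078 ]
found [316. 176.] 27.766113 [0.5972 0.2211 0.078 ]
pred [199.4 152.1] r 31.0
found [197. 149.] 30.952042 [0.6687 0.1326 0.078 ]
found [214. 143.] 30.915642 [0.652  0.1384 0.078 ]
green 266.0 417.97744360902254 217.7669172932331
blue 294.0 415.1292517006803 172.12925170068027
```

```bash
echo '[[[0.408,-0.32,0,0,0.085],[0.408,-0.32,0,0,0.085],[0.408,-0.32,0,0,0.085],[0.408,-0.32,0,0,0.085],[0.408,-0.32,0,0,0.085],[0,0,0,8.58,0.085],[0,0,0,8.58,0.085],[0,0,0,8.58,0.085],[0,0,0,8.58,0.085],[0,0,0,8.58,0.085]]]' > mv.in && python3 nudge.py mv.in && echo '[[[0,0,0,8.58,0.085],[0,0,0,8.58,0.085],[0,0,0,8.58,0.085],[0,0,0,8.58,0.085],[0,0,0,8.58,0.085],[0,0,0,8.58,0.085],[0,0,0,8.58,0.085],[0,0,0,8.58,0.085],[0,0,0,8.58,0.085],[0,0,0,8.58,0.085]]]' > mv.in && python3 nudge.py mv.in && echo '[[[0,0,0,8.58,0.085],[0,0,0,8.58,0.085],[0,0,0,8.58,0.085],[0,0,0,8.58,0.085],[0,0,0,8.58,0.085],[0,0,0,8.58,0.085],[0,0,0,8.58,0.085],[0,0,0,8.58,0.085],[0,0,0,8.58,0.085],[0,0,0,0,0.085]]]' > mv.in && python3 nudge.py mv.in
python3 - <<'E'
from h import *
tgt([.629,-.355,.17],-65)
E
```

```text
time_s: 40.9
position: [0.5955, 0.0981, 0.2126]
tool_rot: [[-0.988, -0.149, 0.039], [-0.149, 0.989, 0.019], [-0.041, 0.013, -0.999]]
ft_force: [-0.1, -0.1, -0.2]
grip_width: 0.0848
gripper_force: 0.0
time_s: 41.9
position: [0.5955, 0.0981, 0.2126]
tool_rot: [[-0.221, 0.974, 0.039], [0.975, 0.221, 0.019], [0.01, 0.042, -0.999]]
ft_force: [0.4, 0.6, -0.1]
grip_width: 0.0851
gripper_force: 0.0
time_s: 42.9
position: [0.5956, 0.0981, 0.2128]
tool_rot: [[0.899, 0.436, 0.039], [0.435, -0.9, 0.019], [0.043, 0.0, -0.999]]
ft_force: [0.7, -0.3, 0.5]
grip_width: 0.085
gripper_force: 0.0
tool delta mm [-169.1  422.4   35.6] jaw -64.2 q6 61.6 t 42.9 pos [0.596 0.098 0.213]
turn 0.8
```

```bash
echo '[[[-0.338,0.844,0.072,0,0.085],[-0.338,0.844,0.072,0,0.085],[-0.338,0.844,0.072,0,0.085],[-0.338,0.844,0.072,0,0.085],[-0.338,0.844,0.072,0,0.085],[-0.338,0.844,0.072,0,0.085],[-0.338,0.844,0.072,0,0.085],[-0.338,0.844,0.072,0,0.085],[-0.338,0.844,0.072,0,0.085],[-0.338,0.844,0.072,0,0.085]]]' > mv.in && python3 nudge.py mv.in && echo '[[[0,0,0,0,0.085],[0,0,0,0,0.085],[0,0,0,0,0.085]]]' > mv.in && python3 nudge.py mv.in
python3 - <<'E'
from h import *
tgt([.629,-.355,.037],-65)
im=shot("wrist","w11");rim(im,(.629,-.355)); np.savez("w11.npz",**im)
def handle(im,C,lo,hi,zr=.07,zh=.045):
    hsv=cv2.cvtColor(im["bgr"],cv2.COLOR_BGR2HSV);m=cv2.inRange(hsv,lo,hi);ys,xs=np.nonzero(m)
    P=plane(im,np.c_[xs,ys],zh);d=P-[C[0],C[1],zh];r=np.hypot(d[:,0],d[:,1]);a=np.degrees(np.arctan2(d[:,1],d[:,0]))
    k=(r>.043)&(r<.065); print(k.sum(),np.histogram(a[k],bins=np.arange(-180,181,15))[0])
handle(im,(.629,-.355),(100,100,20),(130,255,200))
E
```

```text
time_s: 43.9
position: [0.6297, -0.3563, 0.1699]
tool_rot: [[0.897, 0.441, 0.041], [0.441, -0.897, 0.02], [0.045, 0.0, -0.999]]
ft_force: [1.0, 0.4, -0.5]
grip_width: 0.0851
gripper_force: 0.0
time_s: 44.2
position: [0.6301, -0.3535, 0.1709]
tool_rot: [[0.897, 0.44, 0.041], [0.439, -0.898, 0.019], [0.046, 0.001, -0.999]]
ft_force: [-0.3, 0.0, 0.9]
grip_width: 0.0848
gripper_force: 0.0
tool delta mm [ -7.8   0.8 133.7] jaw -63.9 q6 24.4 t 44.2 pos [ 0.63  -0.354  0.171]
turn 1.1
pred [317.9 210.2] r 35.6
found [319. 210.] 34.821243 [ 0.6296 -0.3558  0.07  ]
97 [ 0  0  0  0  0  0  0  0  0  0  0  0  0  0  0  8 89  0  0  0  0  0  0  0]
```

In the tool's units: 0.02 m is 0.4, 0.0135 m is 0.27.

```bash
echo '[[[-0.022,0.002,0.4,0,0.08],[-0.022,0.002,0.4,0,0.08],[-0.022,0.002,0.4,0,0.08],[-0.022,0.002,0.4,0,0.08],[-0.022,0.002,0.4,0,0.08],[-0.022,0.002,0.4,0,0.08],[-0.022,0.002,0.27,0,0.08],[0,0,0,0,0.08]]]' > mv.in && python3 nudge.py mv.in && echo '[[[0,0,0,0,0.05],[0,0,0,0,0.05],[0,0,0,0,0.05],[0,0,0,0,0.05],[0,0,0,0,0.05],[0,0,0,0,0.05]]]' > mv.in && python3 nudge.py mv.in 40
echo '[[[0,0,-0.4,0,0.05],[0,0,-0.6,0,0.05],[0,0,-0.6,0,0.05],[0,0,-0.6,0,0.05],[0,0,-0.6,0,0.05],[0,0,0,0,0.05]]]' > mv.in && python3 nudge.py mv.in
python3 - <<'E'
from h import *
tgt([.589,.137,.18],137)
E
```

```text
time_s: 45.05
position: [0.6286, -0.3547, 0.0359]
tool_rot: [[0.898, 0.438, 0.039], [0.438, -0.899, 0.021], [0.045, -0.001, -0.999]]
ft_force: [0.0, 0.2, -0.7]
grip_width: 0.08
gripper_force: 0.0
time_s: 45.65
position: [0.6297, -0.3563, 0.0393]
tool_rot: [[0.898, 0.437, 0.044], [0.437, -0.899, 0.017], [0.047, 0.004, -0.999]]
ft_force: [0.4, -0.2, 5.7]
grip_width: 0.0587
gripper_force: 43.6
time_s: 46.25
position: [0.6241, -0.3596, 0.1825]
tool_rot: [[0.898, 0.437, 0.048], [0.437, -0.899, 0.013], [0.049, 0.009, -0.999]]
ft_force: [0.7, 0.4, -1.4]
grip_width: 0.0587
gripper_force: 43.6
tool delta mm [ 185.2 -462.1    7.3] jaw -64.1 q6 23.9 t 46.25 pos [ 0.624 -0.36   0.183]
turn 158.9
```

The manual's scale: shifts go in shares of 50 mm. Converting my numbers, -0.0432 m is -0.864, -0.043 m is -0.86.

```bash
echo '[[[0.34,-0.86,0,0,0.05],[0.34,-0.86,0,0,0.05],[0.34,-0.86,0,0,0.05],[0.34,-0.86,0,0,0.05],[0.34,-0.86,0,0,0.05],[0.34,-0.86,0,0,0.05],[0.34,-0.86,0,0,0.05],[0.34,-0.86,0,0,0.05],[0.34,-0.86,0,0,0.05],[0.2,-0.864,0,0,0.05]]]' > mv.in && python3 nudge.py mv.in && echo '[[[0.34,-0.65,0,0,0.05],[0,0,0,-8.42,0.05],[0,0,0,-8.42,0.05],[0,0,0,-8.42,0.05],[0,0,0,-8.42,0.05],[0,0,0,-8.42,0.05],[0,0,0,-8.42,0.05],[0,0,0,-8.42,0.05],[0,0,0,-8.42,0.05]]]' > mv.in && python3 nudge.py mv.in && echo '[[[0,0,0,-8.42,0.05],[0,0,0,-8.42,0.05],[0,0,0,-8.42,0.05],[0,0,0,-8.42,0.05],[0,0,0,-8.42,0.05],[0,0,0,-8.42,0.05],[0,0,0,-8.42,0.05],[0,0,0,-8.42,0.05],[0,0,0,-8.42,0.05],[0,0,0,-8.42,0.05]]]' > mv.in && python3 nudge.py mv.in && echo '[[[0,0,0,-8.42,0.05],[0,0,0,-8.42,0.05],[0,0,0,-8.42,0.05],[0,0,0,-8.42,0.05],[0,0,0,-8.42,0.05],[0,0,0,-8.42,0.05],[0,0,0,0,0.05],[0,0,0,0,0.05]]]' > mv.in && python3 nudge.py mv.in
python3 - <<'E'
from h import *
tgt([.584,.135,.048],138)
E
```

```text
time_s: 47.25
position: [0.5811, 0.1014, 0.1831]
tool_rot: [[0.898, 0.437, 0.041], [0.437, -0.899, 0.019], [0.045, 0.001, -0.999]]
ft_force: [0.7, 0.2, -1.3]
grip_width: 0.0584
gripper_force: 43.8
time_s: 48.15
position: [0.5822, 0.1361, 0.1837]
tool_rot: [[-0.063, 0.997, 0.04], [0.998, 0.063, 0.018], [0.016, 0.041, -0.999]]
ft_force: [-0.3, -0.1, -2.0]
grip_width: 0.0582
gripper_force: 43.8
time_s: 49.15
position: [0.5822, 0.1361, 0.1837]
tool_rot: [[-0.998, 0.038, 0.04], [0.038, 0.999, 0.018], [-0.039, 0.02, -0.999]]
ft_force: [0.1, 0.7, -1.1]
grip_width: 0.0585
gripper_force: 43.8
time_s: 49.95
position: [0.5824, 0.1361, 0.1842]
tool_rot: [[-0.671, -0.74, 0.041], [-0.74, 0.672, 0.018], [-0.041, -0.018, -0.999]]
ft_force: [0.5, -0.0, -1.5]
grip_width: 0.0586
gripper_force: 43.9
tool delta mm [  5.3   0.5 136.2] jaw 137.7 q6 -136.6 t 49.95 pos [0.582 0.136 0.184]
turn -0.3
```

```bash
echo '[[[0.016,0,0.4,0,0.05],[0.016,0,0.4,0,0.05],[0.016,0,0.4,0,0.05],[0.016,0,0.4,0,0.05],[0.016,0,0.4,0,0.05],[0.016,0,0.4,0,0.05],[0,0,0.2,0,0.05],[0,0,0.1,0,0.05],[0,0,0.06,0,0.05],[0,0,0,0,0.05]]]' > mv.in && python3 nudge.py mv.in; echo '[[[0,0,0,0,0.07],[0,0,0,0,0.07],[0,0,0,0,0.07],[0,0,0,0,0.07]]]' > mv.in && python3 nudge.py mv.in
echo '[[[0,0,-0.4,0,0.07],[0,0,-0.6,0,0.07],[0,0,-0.6,0,0.07],[0,0,-0.6,0,0.07],[0,0,-0.6,0,0.085],[0,0,-0.6,0,0.085],[0,0,0,0,0.085]]]' > mv.in && python3 nudge.py mv.in
python3 - <<'E'
from h import *
im=shot("wrist","w12");rim(im,(.584,.135),.078);rim(im,(.669,.136),.078)
t=shot("top"); hsv=cv2.cvtColor(t["bgr"],cv2.COLOR_BGR2HSV)
for n,lo,hi in [("green",(60,80,20),(90,255,120))]:
    m=cv2.inRange(hsv,lo,hi); m[:, :335]=0;m[:,435:]=0;m[:155]=0;m[236:]=0
    M=cv2.moments(m,True); print(n,M["m00"],M["m10"]/M["m00"],M["m01"]/M["m00"])
E
```

```text
time_s: 50.95
position: [0.5861, 0.1355, 0.0485]
tool_rot: [[-0.669, -0.742, 0.045], [-0.742, 0.67, 0.019], [-0.044, -0.02, -0.999]]
ft_force: [-1.4, 1.3, 4.5]
grip_width: 0.0586
gripper_force: 41.7
time_s: 51.35
position: [0.5854, 0.1351, 0.047]
tool_rot: [[-0.669, -0.742, 0.042], [-0.743, 0.67, 0.019], [-0.042, -0.019, -0.999]]
ft_force: [0.4, 0.2, 0.3]
grip_width: 0.0699
gripper_force: 0.0
time_s: 52.05
position: [0.5795, 0.132, 0.221]
tool_rot: [[-0.668, -0.742, 0.05], [-0.743, 0.67, 0.019], [-0.047, -0.025, -0.999]]
ft_force: [0.5, 0.4, 0.4]
grip_width: 0.0849
gripper_force: 0.0
pred [318.5 186.8] r 29.4
found [317. 190.] 29.042105 [0.5873 0.1365 0.078 ]
found [318. 174.] 26.91211 [0.5758 0.1251 0.078 ]
pred [258.5 238.6] r 26.4
found [258. 237.] 26.219322 [0.668  0.1343 0.078 ]
green 236.0 425.72457627118644 207.5
```

Green has been knocked aside in the top view, from (418,218) to (426,207). I'll go and re-measure it.

```bash
echo '[[[0,0,0,8.5,0.085],[0,0,0,8.5,0.085],[0,0,0,8.5,0.085],[0,0,0,8.5,0.085],[0,0,0,8.5,0.085],[0,0,0,8.5,0.085],[0,0,0,8.5,0.085],[0,0,0,8.5,0.085],[0,0,0,8.5,0.085],[0,0,0,8.5,0.085]]]' > mv.in && python3 nudge.py mv.in && echo '[[[0,0,0,8.5,0.085],[0,0,0,8.5,0.085],[0,0,0,8.5,0.085],[0,0,0,8.5,0.085],[0,0,0,8.5,0.085],[0,0,0,8.5,0.085],[0,0,0,8.5,0.085],[0,0,0,8.5,0.085],[0,0,0,8.5,0.085],[0,0,0,8.5,0.085]]]' > mv.in && python3 nudge.py mv.in && echo '[[[0,0,0,8.5,0.085],[0,0,0,8.5,0.085],[0,0,0,8.5,0.085],[0,0,0,8.5,0.085],[0,0,0,0,0.085]]]' > mv.in && python3 nudge.py mv.in
python3 - <<'E'
from h import *
tgt([.50,-.33,.22],-65)
E
```

```text
time_s: 53.15
position: [0.5777, 0.1319, 0.215]
tool_rot: [[-0.794, 0.606, 0.039], [0.607, 0.794, 0.018], [-0.02, 0.038, -0.999]]
ft_force: [-0.5, -0.7, 0.5]
grip_width: 0.0851
gripper_force: 0.0
time_s: 54.15
position: [0.5777, 0.1319, 0.215]
tool_rot: [[0.535, 0.844, 0.039], [0.844, -0.536, 0.018], [0.037, 0.023, -0.999]]
ft_force: [-0.0, -0.3, -0.3]
grip_width: 0.0847
gripper_force: 0.0
time_s: 54.65
position: [0.5778, 0.1319, 0.2152]
tool_rot: [[0.913, 0.405, 0.039], [0.405, -0.914, 0.018], [0.043, -0.001, -0.999]]
ft_force: [-0.0, 0.4, 0.6]
grip_width: 0.085
gripper_force: 0.0
tool delta mm [-257.8  390.8  -16.4] jaw -66.1 q6 66.9 t 54.65 pos [0.578 0.132 0.215]
turn -1.1
```

In the tool's units: 0.039 m is 0.78, -0.0257 m is -0.514.

```bash
echo '[[[-0.514,0.78,-0.032,0,0.085],[-0.514,0.78,-0.032,0,0.085],[-0.514,0.78,-0.032,0,0.085],[-0.514,0.78,-0.032,0,0.085],[-0.514,0.78,-0.032,0,0.085],[-0.514,0.78,-0.032,0,0.085],[-0.514,0.78,-0.032,0,0.085],[-0.514,0.78,-0.032,0,0.085],[-0.514,0.78,-0.032,0,0.085],[-0.514,0.78,-0.032,0,0.085]]]' > mv.in && python3 nudge.py mv.in && echo '[[[0,0,0,0,0.085],[0,0,0,0,0.085],[0,0,0,0,0.085]]]' > mv.in && python3 nudge.py mv.in
cat >> h.py <<'E'
def handle(im,C,lo,hi,zh=.045):
    hsv=cv2.cvtColor(im["bgr"],cv2.COLOR_BGR2HSV);m=cv2.inRange(hsv,lo,hi);ys,xs=np.nonzero(m)
    P=plane(im,np.c_[xs,ys],zh);d=P-[C[0],C[1],zh];r=np.hypot(d[:,0],d[:,1]);a=np.degrees(np.arctan2(d[:,1],d[:,0]))
    k=(r>.043)&(r<.065); print(k.sum(),"from -180 by 15:",np.histogram(a[k],bins=np.arange(-180,181,15))[0])
    if k.sum(): print("mean",np.degrees(np.angle(np.exp(1j*np.radians(a[k])).mean())))
E
python3 - <<'E'
from h import *
im=shot("wrist","w13"); t=shot("top")
hsv=cv2.cvtColor(im["bgr"],cv2.COLOR_BGR2HSV);m=cv2.inRange(hsv,(55,70,15),(95,255,140))
n,l,s,c=cv2.connectedComponentsWithStats(m)
for i in range(1,n):
    if s[i,4]>150:
        p=plane(im,[c[i]],.04)[0];print(s[i],c[i],p.round(3))
        if np.hypot(p[0]-.51,p[1]+.383)<.06: rim(im,p[:2]);P=p
E
```

```text
time_s: 55.65
position: [0.5007, -0.3307, 0.2201]
tool_rot: [[0.911, 0.411, 0.041], [0.41, -0.912, 0.02], [0.046, -0.001, -0.999]]
ft_force: [1.1, 0.9, -0.7]
grip_width: 0.0851
gripper_force: 0.0
time_s: 55.95
position: [0.5016, -0.3279, 0.2205]
tool_rot: [[0.912, 0.409, 0.041], [0.409, -0.912, 0.02], [0.046, -0.001, -0.999]]
ft_force: [0.2, 1.2, -0.8]
grip_width: 0.085
gripper_force: 0.0
[ 483  194   83   57 2884] [527.69278779 223.24757282] [ 0.56  -0.563  0.04 ]
```

```bash
python3 - <<'E'
from h import *
im=shot("wrist"); t=shot("top")
for im,zz,lo in [(im,.04,(50,40,10)),(t,.04,(50,60,15))]:
    hsv=cv2.cvtColor(im["bgr"],cv2.COLOR_BGR2HSV);m=cv2.inRange(hsv,lo,(95,255,170))
    n,l,s,c=cv2.connectedComponentsWithStats(m)
    for i in range(1,n):
        if s[i,4]>60: print(s[i],c[i].round(1),plane(im,[c[i]],zz)[0].round(3))
print("pred",proj(shot("wrist"),[[.51,-.383,.07]]))
rim(shot("wrist"),(.51,-.383))
E
```

```text
[341 171  41  38 488] [355.8 183.4] [ 0.522 -0.365  0.04 ]
[ 462  181  106   70 4333] [516.6 217.4] [ 0.561 -0.548  0.04 ]
[ 347  183   53   53 1878] [371.8 209.6] [ 0.502 -0.395  0.04 ]
pred [[369.6124185  207.23878387]]
pred [369.5 207.1] r 29.4
found [374. 207.] 29.135208 [ 0.512  -0.3872  0.07  ]
```

```bash
python3 - <<'E'
from h import *
im=shot("wrist"); np.savez("w13.npz",**im)
for zh in (.035,.045,.055): handle(im,(.512,-.387),(50,40,10),(95,255,170),zh)
crop(im,300,130,450,270,4,"w13c")
E
```

```text
139 from -180 by 15: [ 0  9 22 78 25  5  0  0  0  0  0  0  0  0  0  0  0  0  0  0  0  0  0  0]
mean -126.98472007732532
43 from -180 by 15: [ 0  0  0 40  3  0  0  0  0  0  0  0  0  0  0  0  0  0  0  0  0  0  0  0]
mean -123.47492717084074
35 from -180 by 15: [ 0  0  0 32  3  0  0  0  0  0  0  0  0  0  0  0  0  0  0  0  0  0  0  0]
mean -123.16266781090553
```

Green is standing at (.512,-.387) with its handle at about -124°. I'll grasp it there.

```bash
python3 - <<'E'
from h import *
tgt([.512,-.387,.12],-66);tgt([.512,-.387,.038],-66)
E
```

```text
tool delta mm [-19.1  57.6 100.3] jaw -65.9 q6 20.1 t 56.3 pos [ 0.502 -0.329  0.221]
turn 0.1
tool delta mm [-22.9  57.5 182.3] jaw -65.9 q6 20.1 t 56.3 pos [ 0.502 -0.329  0.221]
turn 0.1
```

```bash
echo '[[[-0.076,0.23,0.4,0,0.08],[-0.076,0.23,0.4,0,0.08],[-0.076,0.23,0.4,0,0.08],[-0.076,0.23,0.4,0,0.08],[-0.076,0.23,0.4,0,0.08],[0,0,0,0,0.08],[0,0,0,0,0.08]]]' > mv.in && python3 nudge.py mv.in
python3 - <<'E'
from h import *
im=shot("wrist");rim(im,(.512,-.387));handle(im,(.512,-.387),(50,40,10),(95,255,170));tgt([.512,-.387,.038],-66)
E
echo '[[[-0.016,0,0.33,0,0.08],[-0.016,0,0.33,0,0.08],[-0.016,0,0.33,0,0.08],[-0.016,0,0.33,0,0.08],[-0.016,0,0.33,0,0.08],[0,0,0,0,0.08]]]' > mv.in && python3 nudge.py mv.in && echo '[[[0,0,0,0,0.05],[0,0,0,0,0.05],[0,0,0,0,0.05],[0,0,0,0,0.05],[0,0,0,0,0.05],[0,0,0,0,0.05]]]' > mv.in && python3 nudge.py mv.in 40
echo '[[[0,0,-0.4,0,0.05],[0,0,-0.6,0,0.05],[0,0,-0.6,0,0.05],[0,0,-0.6,0,0.05],[0,0,-0.6,0,0.05],[0,0,0,0,0.05]]]' > mv.in && python3 nudge.py mv.in
python3 - <<'E'
from h import *
tgt([.510,.139,.18],-35)
E
```

```text
time_s: 57.0
position: [0.5119, -0.3872, 0.1206]
tool_rot: [[0.913, 0.407, 0.042], [0.406, -0.914, 0.019], [0.046, -0.0, -0.999]]
ft_force: [0.6, 0.6, 0.9]
grip_width: 0.0802
gripper_force: 0.0
pred [316.8 231. ] r 44.0
found [317. 234.] 42.67304 [ 0.5101 -0.388   0.07  ]
251 from -180 by 15: [ 29  32  41 125  18   0   0   0   0   0   0   0   0   0   0   0   0   0
   0   0   0   0   0   6]
mean -138.19471720999246
tool delta mm [-3.9 -0.3 83.3] jaw -66.0 q6 16.6 t 57.05 pos [ 0.512 -0.387  0.121]
turn 0.0
time_s: 57.65
position: [0.5114, -0.3866, 0.0371]
tool_rot: [[0.912, 0.407, 0.041], [0.407, -0.913, 0.02], [0.046, -0.002, -0.999]]
ft_force: [-0.1, 1.2, 0.0]
grip_width: 0.0804
gripper_force: 0.0
time_s: 58.25
position: [0.5123, -0.3879, 0.0396]
tool_rot: [[0.913, 0.407, 0.044], [0.406, -0.914, 0.017], [0.047, 0.003, -0.999]]
ft_force: [0.1, 0.5, 7.6]
grip_width: 0.0581
gripper_force: 43.0
time_s: 58.85
position: [0.5066, -0.3913, 0.1826]
tool_rot: [[0.912, 0.407, 0.048], [0.407, -0.914, 0.012], [0.048, 0.009, -0.999]]
ft_force: [0.5, 0.2, -0.9]
grip_width: 0.0583
gripper_force: 43.5
tool delta mm [ 218.5 -483.1    9. ] jaw -66.0 q6 16.3 t 58.85 pos [ 0.507 -0.391  0.183]
turn -31.0
```

In the tool's units: 0.0182 m is 0.364, -0.0402 m is -0.804.

```bash
echo '[[[0.364,-0.804,0,0,0.05],[0.364,-0.804,0,0,0.05],[0.364,-0.804,0,0,0.05],[0.364,-0.804,0,0,0.05],[0.364,-0.804,0,0,0.05],[0.364,-0.804,0,0,0.05],[0.364,-0.804,0,0,0.05],[0.364,-0.804,0,0,0.05],[0.364,-0.804,0,0,0.05],[0.364,-0.804,0,0,0.05]]]' > mv.in && python3 nudge.py mv.in && echo '[[[0.364,-0.804,0,0,0.05],[0.364,-0.804,0,0,0.05],[0,0,0,-7.75,0.05],[0,0,0,-7.75,0.05],[0,0,0,-7.75,0.05],[0,0,0,-7.75,0.05],[0,0,0,0,0.05],[0,0,0,0,0.05]]]' > mv.in && python3 nudge.py mv.in
python3 - <<'E'
from h import *
tgt([.507,.139,.048],-35)
im=shot("wrist")
for n,c in [("blue",(.587,.1365)),("tin",(.512,.239))]: print(n,proj(im,[[*c,.078]]))
rim(im,(.587,.1365),.078)
E
```

```text
time_s: 59.85
position: [0.5077, 0.0529, 0.1854]
tool_rot: [[0.913, 0.406, 0.042], [0.406, -0.914, 0.019], [0.045, -0.0, -0.999]]
ft_force: [0.9, -0.1, -1.3]
grip_width: 0.0575
gripper_force: 43.6
time_s: 60.65
position: [0.5086, 0.1393, 0.1871]
tool_rot: [[0.576, 0.816, 0.041], [0.817, -0.577, 0.019], [0.039, 0.023, -0.999]]
ft_force: [0.0, -0.3, -0.5]
grip_width: 0.0575
gripper_force: 43.8
tool delta mm [ -6.6  -4.4 138.9] jaw -35.2 q6 36.9 t 60.65 pos [0.509 0.139 0.187]
turn -0.2
blue [[392.97958611 154.85522044]]
tin [[243.46490144 103.47204584]]
pred [393.  154.9] r 37.1
found [393. 153.] 36.394157 [0.5878 0.1378 0.078 ]
```

```bash
echo '[[[-0.02,-0.014,0.4,0,0.05],[-0.02,-0.014,0.4,0,0.05],[-0.02,-0.014,0.4,0,0.05],[-0.02,-0.014,0.4,0,0.05],[-0.02,-0.014,0.4,0,0.05],[-0.02,-0.014,0.4,0,0.05],[0,0,0.2,0,0.05],[0,0,0.1,0,0.05],[0,0,0.1,0,0.05],[0,0,0,0,0.05]]]' > mv.in && python3 nudge.py mv.in; echo '[[[0,0,0,0,0.07],[0,0,0,0,0.07],[0,0,0,0,0.07],[0,0,0,0,0.07]]]' > mv.in && python3 nudge.py mv.in
echo '[[[0,0,-0.4,0,0.07],[0,0,-0.6,0,0.07],[0,0,-0.6,0,0.07],[0,0,-0.6,0,0.07],[0,0,-0.8,0,0.085],[0,0,-0.8,0,0.085],[0,0,-0.8,0,0.085],[0,0,-0.8,0,0.085],[0,0,0,0,0.085]]]' > mv.in && python3 nudge.py mv.in
python3 - <<'E'
from h import *
o=env.observe();print(np.round(o["tool_rot"],3).tolist(),o["position"])
tgt([.50,.10,.36],0)
E
```

```text
time_s: 61.7
position: [0.5086, 0.1394, 0.0479]
tool_rot: [[0.573, 0.818, 0.044], [0.818, -0.574, 0.019], [0.04, 0.025, -0.999]]
ft_force: [-0.1, 0.4, -0.7]
grip_width: 0.0578
gripper_force: 42.9
time_s: 62.1
position: [0.5116, 0.1394, 0.0493]
tool_rot: [[0.574, 0.817, 0.052], [0.818, -0.575, 0.019], [0.045, 0.031, -0.998]]
ft_force: [10.0, 0.2, 3.1]
grip_width: 0.07
gripper_force: 0.0
time_s: 63.0
position: [0.4976, 0.1345, 0.323]
tool_rot: [[0.573, 0.818, 0.054], [0.819, -0.574, 0.019], [0.046, 0.033, -0.998]]
ft_force: [0.0, -0.1, -0.5]
grip_width: 0.0849
gripper_force: 0.0
[[0.573, 0.818, 0.054], [0.819, -0.574, 0.019], [0.046, 0.033, -0.998]] [0.49761653 0.13447215 0.32297783]
tool delta mm [-25.1  23.  -37.5] jaw -35.1 q6 36.5 t 63.0 pos [0.498 0.134 0.323]
turn -35.1
```

```bash
echo '[[[0,0,0,-8.4,0.04],[0,0,0,-8.4,0.04],[0,0,0,-8.4,0.04],[0,0,0,-8.4,0.04],[0,0,0,-8.4,0.04],[0,0,0,-8.4,0.04],[0,0,0,-8.4,0.04],[0,0,0,-8.4,0.04],[0,0,0,-8.4,0.04],[0,0,0,-8.4,0.04]]]' > mv.in && python3 nudge.py mv.in && echo '[[[0,0,0,-8.4,0.04],[0,0,0,-8.4,0.04],[0,0,0,-8.4,0.04],[0,0,0,-8.4,0.04],[0,0,0,-8.4,0.04],[0,0,0,0,0.04],[0,0,0,0,0.04]]]' > mv.in && python3 nudge.py mv.in
python3 - <<'E'
from h import *
im=shot("wrist");np.savez("w14.npz",**im);t=shot("top");np.savez("t14.npz",**t)
a=im["bgr"]; b=t["bgr"][110:250,185:325]
b=cv2.resize(b,(400,400),interpolation=cv2.INTER_CUBIC)
cv2.imwrite("pics/chk.png",np.hstack([a[:,120:520],b]))
E
```

```text
time_s: 64.0
position: [0.4963, 0.1344, 0.3169]
tool_rot: [[-0.758, 0.651, 0.042], [0.652, 0.758, 0.019], [-0.02, 0.042, -0.999]]
ft_force: [0.7, -0.3, 0.9]
grip_width: 0.0399
gripper_force: 0.0
time_s: 64.7
position: [0.4964, 0.1344, 0.3169]
tool_rot: [[-0.999, -0.014, 0.042], [-0.013, 1.0, 0.019], [-0.042, 0.018, -0.999]]
ft_force: [0.2, -0.3, 0.2]
grip_width: 0.0398
gripper_force: 0.0
```

View pics/chk.png

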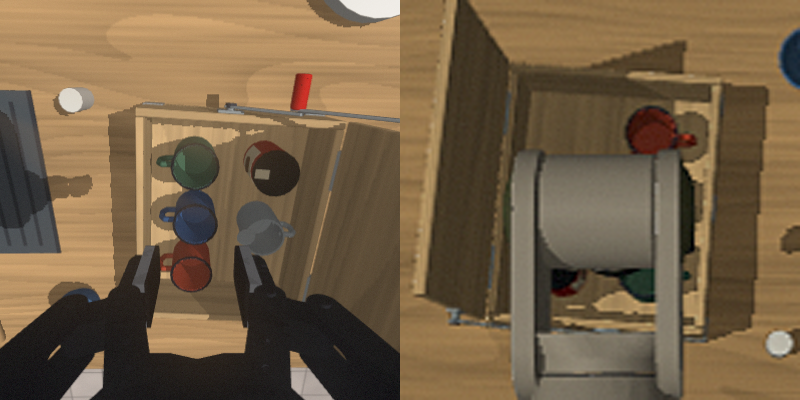

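The view shows all three mug handles pointing left, to the front: green (165,160), blue (165,213) and red (168,263). The tin's tab and label point left (262,174). The jug has its spout at the upper left (about 247,212) and its handle at the right (291,232). I'll compute the angles and the knob position.

```bash
python3 - <<'E'
from h import *
np.set_printoptions(precision=3,suppress=True)
im=dict(np.load("w14.npz"));w2=dict(np.load("w2.npz"))
A=lambda d:np.degrees(np.arctan2(d[1],d[0]))
rim(im,(.603,.231),.078)
J=plane(im,[(120+265,231)],.078)[0]
print("jug",J,"handle",[A(plane(im,[(120+291,233)],z)[0]-J) for z in(.065,.05)],"spout",A(plane(im,[(120+247,213)],.078)[0]-J))
for n,c,h in [("green",(194,168),(158,161)),("blue",(196,222),(160,214)),("red",(191,270),(162,262))]:
    C=plane(im,[(120+c[0],c[1])],.078)[0];d=plane(im,[(120+h[0],h[1])],.055)[0]-C;print(n,C,A(d),np.hypot(*d[:2]))
T=plane(im,[(120+275,172),(120+262,174)],.092);print("tin",T[0],A(T[1]-T[0]))
# knob mask both views: ends of axis
for q in (im,w2):
    hsv=cv2.cvtColor(q["bgr"],cv2.COLOR_BGR2HSV);m=cv2.inRange(hsv,(0,180,90),(6,255,255));n,l,s,c=cv2.connectedComponentsWithStats(m)
    for i in range(1,n):
        if 100<s[i,4]: print(s[i],c[i],cv2.minAreaRect(np.argwhere(l==i)[:,::-1].astype(np.float32)))
E
```

```text
pred [381.2 234.5] r 20.0
found [376. 219.] 19.132792 [0.579 0.222 0.078]
jug [0.598 0.236 0.078] handle [np.float64(76.86903773991193), np.float64(69.72214298024073)] spout -135.0378502905811
green [0.508 0.136 0.078] -93.6330396657241 0.04821357195828863
blue [0.584 0.14  0.078] -91.66555081251214 0.051392632014609835
red [0.662 0.133 0.078] -88.23903815455603 0.0444611997248485
tin [0.508 0.236 0.092] -80.40561462039747
[411  74  21  36 541] [420.965  90.982] ((421.04052734375, 91.25674438476562), (15.289103507995605, 36.98976516723633), 9.462323188781738)
[221   4  29  25 420] [235.607  15.536] ((236.20001220703125, 15.599991798400879), (33.98823165893555, 13.416407585144043), 26.56505012512207)
```

In the tool's units: -0.025 m is -0.5, 0.02 m is 0.4.

```bash
echo '[[[-0.5,0.4,0.2,0,0.04],[-0.5,0.4,0.2,0,0.04],[-0.2,0.4,0.2,0,0.04],[0,0,0.2,0,0.04],[0,0,0,0,0.04],[0,0,0,0,0.04]]]' > mv.in && python3 nudge.py mv.in
python3 - <<'E'
from h import *
im=shot("wrist");np.savez("w15.npz",**im)
print(proj(im,[[.6,.234,.078],[.6,.182,.055],[.63,.234,.078]]))
hsv=cv2.cvtColor(im["bgr"],cv2.COLOR_BGR2HSV)
x,y=proj(im,[[.6,.234,.07]])[0].astype(int)
S=hsv[y-64:y+64:3,x-70:x+70:2,1]
for r in S: print("".join("#" if v<35 else "+" if v<60 else "." for v in r))
E
```

```text
time_s: 65.4
position: [0.5568, 0.1956, 0.281]
tool_rot: [[-0.999, -0.017, 0.042], [-0.016, 1.0, 0.018], [-0.043, 0.018, -0.999]]
ft_force: [-0.6, -0.5, -0.2]
grip_width: 0.0401
gripper_force: 0.0
[[344.52075374 201.69394894]
 [301.8943603  194.70413531]
 [343.31008271 224.14409881]]
+++++.................................................................
+.+#+.................................................................
+++#..................................................................
+#+...................................................................
......................................................................
......................................................................
......................................................................
#.....................................................................
....#.................................................................
......#...............................................................
......................................................................
..................................
[... 1537 characters left out ...]
.............................................................
......................................................................
......................................................................
......................................................................
#..........................................#####......................
#..........................................+#####.....................
+..........................................+#####.....................
...........................................++#####............#.......
...........................................+.######.+++......##.......
...........................................++######+++++.....##.......
```

The saturation mask shows the jug's spout bulging straight left at about (21,24.5) and its handle loop at the right at about (54,22), around the rim centre (37,23.8). I'll convert these to angles.

```bash
python3 - <<'E'
from h import *
np.set_printoptions(precision=4,suppress=True)
im=dict(np.load("w15.npz"));x,y=proj(im,[[.6,.234,.07]])[0].astype(int)
f=lambda c,r:(x-70+2*c,y-64+3*r);A=lambda d:np.degrees(np.arctan2(d[1],d[0]))
J=plane(im,[f(37,23.8)],.078)[0]
for r in (23.8,24.5,25): d=plane(im,[f(21,r)],.078)[0]-J;print("spout",A(d),np.hypot(*d[:2]))
for z in (.06,.035):
    d=plane(im,[f(54.5,22)],z)[0]-J;print("handle+180",A(d)-180,np.hypot(*d[:2]))
print(J)
# knob triangulation: two wrist views, ends of the rect axis
w2=dict(np.load("w2.npz"));w14=dict(np.load("w14.npz"))
def ends(q):
    m=cv2.inRange(cv2.cvtColor(q["bgr"],cv2.COLOR_BGR2HSV),(0,180,90),(6,255,255));n,l,s,c=cv2.connectedComponentsWithStats(m)
    for i in range(1,n):
        if 300<s[i,4]<700:
            b=cv2.boxPoints(cv2.minAreaRect(np.argwhere(l==i)[:,::-1].astype(np.float32)));b=b[np.argsort(b[:,1])];return b[:2].mean(0),b[2:].mean(0),c[i]
a,b=ends(w2),ends(w14);print(a,b)
t=shot("top");m=cv2.inRange(cv2.cvtColor(t["bgr"],cv2.COLOR_BGR2HSV),(0,180,90),(6,255,255));m[:225]=0;M=cv2.moments(m,True);ct=(M["m10"]/M["m00"],M["m01"]/M["m00"]);print(ct,M["m00"])
for i in (0,1,2): print(tri([w2,w14],[a[i],b[i]]))
print(tri([w14,t],[b[2],ct]),tri([w2,w14,t],[a[2],b[2],ct]))
# stay pivot: w2c (70,210)->px ; w14 crop (231,107)
pv=tri([w2,w14],[(215+70/2.4,210/2.4),(120+231,107)]);print("pivot",pv)
E
```

```text
spout -89.50489732975008 0.038840897824890606
spout -85.43836191381095 0.03892294006185142
spout -82.54061362901396 0.039101995047092504
handle+180 -89.534130114023 0.0467068570528954
handle+180 -100.0060948233396 0.054108935673232765
[0.6061 0.2373 0.078 ]
(array([221.,   8.], dtype=float32), array([251.4,  23.2], dtype=float32), array([235.6071,  15.5357])) (array([424.0811,  73.0135], dtype=float32), array([418. , 109.5], dtype=float32), array([420.9649,  90.9815]))Traceback (most recent call last):
  File "<stdin>", line 18, in <module>
ZeroDivisionError: float division by zero
```

The jug's spout points at about -88°, which is right. Now the knob geometry.

```bash
python3 - <<'E'
from h import *
np.set_printoptions(precision=4,suppress=True)
w2=dict(np.load("w2.npz"));w14=dict(np.load("w14.npz"))
a=[(221,8),(251.4,23.2),(235.6,15.5)];b=[(424.1,73),(418,109.5),(421,91)]
for i in (0,1,2): print(tri([w2,w14],[a[i],b[i]]))
for n,c in (("tip",(190+129/3,95+426/3)),("base",(190+131/3,95+393/3))):
    i=0 if n=="tip" else 1; t=shot("top"); print(n,tri([w14,t],[b[i],c]),tri([w14,t,w2],[b[i],c,a[i]]))
print("pivot",tri([w2,w14],[(215+70/2.4,210/2.4),(120+231,107)]))
tgt([.393,.247,.25],90)
E
```

```text
(array([0.3953, 0.2479, 0.1199]), [1.8, 1.8])
(array([0.4308, 0.2453, 0.1229]), [1.5, 1.5])
(array([0.4125, 0.2464, 0.1219]), [1.7, 1.7])
tip (array([0.3957, 0.2479, 0.1148]), [0.5, 0.5]) (array([0.3952, 0.2475, 0.12  ]), [1.6, 0.7, 2.1])
base (array([0.4312, 0.2471, 0.1137]), [1.1, 1.1]) (array([0.4303, 0.2458, 0.1211]), [1.8, 0.8, 1.2])
pivot (array([0.4321, 0.1781, 0.0873]), [0.2, 0.2])
tool delta mm [164.4  53.5  25.2] jaw 91.0 q6 -83.4 t 65.6 pos [0.557 0.196 0.281]
turn 1.0
```

In the tool's units: 0.031 m is 0.62, 0.016 m is 0.32.

```bash
echo '[[[0.62,0.214,0.32,0,0.04],[0.62,0.214,0.32,0,0.04],[0.62,0.214,0.32,0,0.04],[0.62,0.214,0.32,0,0.04],[0.62,0.214,0.32,0,0.04],[0,0,0,0,0.04],[0,0,0,0,0.04]]]' > mv.in && python3 nudge.py mv.in
python3 - <<'E'
from h import *
tgt([.402,.2465,.112],90)
im=shot("wrist")
m=cv2.inRange(cv2.cvtColor(im["bgr"],cv2.COLOR_BGR2HSV),(0,180,60),(6,255,255));n,l,s,c=cv2.connectedComponentsWithStats(m)
for i in range(1,n):
    if s[i,4]>300: print(s[i],c[i],cv2.minAreaRect(np.argwhere(l==i)[:,::-1].astype(np.float32)),plane(im,[c[i]],.128))
print(proj(im,[[.395,.247,.12],[.43,.246,.12]]))
E
```

```text
time_s: 66.3
position: [0.4049, 0.2485, 0.1958]
tool_rot: [[-0.999, -0.018, 0.044], [-0.017, 1.0, 0.019], [-0.044, 0.018, -0.999]]
ft_force: [0.7, -0.9, 0.8]
grip_width: 0.0397
gripper_force: 0.0
tool delta mm [ 6.6 -3.5 83.5] jaw 91.0 q6 -74.1 t 66.3 pos [0.405 0.249 0.196]
turn 1.0
[293 207  23  46 862] [304.07656613 229.38283063] ((304.0020446777344, 229.4546356201172), (21.296194076538086, 45.49847412109375), 2.602562189102173) [[0.41703811 0.24101006 0.128     ]]
[[312.50091652 197.75778777]
 [310.63470657 239.62099119]]
```

```bash
echo '[[[0.004,-0.028,0.34,0,0.04],[0.004,-0.028,0.34,0,0.04],[0.004,-0.028,0.34,0,0.04],[0.004,-0.028,0.34,0,0.04],[0.004,-0.028,0.31,0,0.04],[0,0,0,0,0.04]]]' > mv.in && python3 nudge.py mv.in
echo '[[[0,0,0,0,0.01],[0,0,0,0,0.01],[0,0,0,0,0.01],[0,0,0,0,0.01],[0,0,0,0,0.01]]]' > mv.in && python3 nudge.py mv.in 30
```

```text
time_s: 66.95
position: [0.408, 0.2423, 0.1105]
tool_rot: [[-0.999, -0.016, 0.04], [-0.016, 1.0, 0.018], [-0.041, 0.017, -0.999]]
ft_force: [-0.0, 0.0, 1.4]
grip_width: 0.0399
gripper_force: 0.0
time_s: 67.45
position: [0.4082, 0.2424, 0.1122]
tool_rot: [[-0.999, -0.017, 0.044], [-0.016, 1.0, 0.018], [-0.044, 0.017, -0.999]]
ft_force: [3.3, -5.4, -2.9]
grip_width: 0.0152
gripper_force: 29.2
```

In the tool's units: -0.0035 m is -0.07, -0.0034 m is -0.068.

```bash
echo '[[[0,-0.038,-0.07,0,0.01],[0,-0.042,-0.068,0,0.01],[0,-0.044,-0.066,0,0.01],[0,-0.048,-0.064,0,0.01],[0,0,0,0,0.01]]]' > mv.in && python3 nudge.py mv.in; echo '[[[0,-0.052,-0.06,0,0.01],[0,-0.054,-0.058,0,0.01],[0,-0.058,-0.056,0,0.01],[0,-0.06,-0.052,0,0.01],[0,-0.062,-0.05,0,0.01],[0,0,0,0,0.01]]]' > mv.in && python3 nudge.py mv.in
```

```text
time_s: 67.95
position: [0.4075, 0.2324, 0.1246]
tool_rot: [[-0.999, -0.017, 0.042], [-0.016, 1.0, 0.015], [-0.043, 0.015, -0.999]]
ft_force: [6.2, -11.5, -13.9]
grip_width: 0.0156
gripper_force: 29.6
time_s: 68.55
position: [0.4062, 0.2176, 0.137]
tool_rot: [[-0.999, -0.016, 0.039], [-0.016, 1.0, 0.015], [-0.039, 0.014, -0.999]]
ft_force: [5.6, -11.1, -22.1]
grip_width: 0.0151
gripper_force: 30.0
```

In the tool's units: -0.003 m is -0.06, -0.001 m is -0.02.

```bash
echo '[[[0,-0.06,-0.02,0,0.01],[0,0,0,0,0.01],[0,0,0,0,0.04],[0,0,0,0,0.04],[0,0,0,0,0.04],[0,0,0,0,0.04]]]' > mv.in && python3 nudge.py mv.in; echo '[[[0,0,-0.6,0,0.04],[0,0,-0.6,0,0.04],[0,0,-0.6,0,0.04],[0,0,0,0,0.04],[0,0,0,0,0.04]]]' > mv.in && python3 nudge.py mv.in
python3 - <<'E'
from h import *
o=env.observe();print(o["position"])
im=shot("wrist")
m=cv2.inRange(cv2.cvtColor(im["bgr"],cv2.COLOR_BGR2HSV),(0,180,60),(6,255,255));n,l,s,c=cv2.connectedComponentsWithStats(m)
for i in range(1,n):
    if s[i,4]>300:
        print(s[i],c[i],plane(im,[c[i]],.147),plane(im,[c[i]],.12))
print("top of lid in scene/top views:")
t=shot("top");m=cv2.inRange(cv2.cvtColor(t["bgr"],cv2.COLOR_BGR2HSV),(0,180,90),(6,255,255));m[:200]=0;print(cv2.moments(m,True)["m00"])
E
```

```text
time_s: 69.15
position: [0.4068, 0.2168, 0.1398]
tool_rot: [[-0.999, -0.018, 0.043], [-0.017, 1.0, 0.019], [-0.044, 0.018, -0.999]]
ft_force: [0.4, 0.0, 0.3]
grip_width: 0.0401
gripper_force: 0.0
time_s: 69.65
position: [0.4027, 0.215, 0.2294]
tool_rot: [[-0.999, -0.018, 0.043], [-0.017, 1.0, 0.019], [-0.044, 0.018, -0.999]]
ft_force: [0.6, 0.7, -1.1]
grip_width: 0.0401
gripper_force: 0.0
[0.40273674 0.21501591 0.2293847 ]
[304 200  24  46 803] [314.90784558 223.69987547] [[0.41726906 0.21574219 0.147     ]] [[0.43039054 0.21632059 0.12      ]]
top of lid in scene/top views:
0.0
```

The knob stayed forward at y≈0.216, so the stay is unlocked. Next I'll go over and behind the lid with closed fingers.

The manual's scale: shifts go in shares of 50 mm. Converting my numbers, -0.04 m is -0.8, 0.036 m is 0.72.

```bash
echo '[[[0,0,-0.8,0,0],[0,0,-0.8,0,0],[0,0,-0.8,0,0],[0,0,-0.8,0,0],[0,0,-0.8,0,0],[-0.5,0.72,0,0,0],[-0.5,0.72,0,0,0],[-0.5,0.72,0,0,0],[-0.5,0.72,0,0,0],[-0.5,0.72,0,0,0]]]' > mv.in && python3 nudge.py mv.in && echo '[[[0,0,0,8.3,0],[0,0,0,8.3,0],[0,0,0,8.3,0],[0,0,0,8.3,0],[0,0,0,8.3,0],[0,0,0,8.3,0],[0,0,0,8.3,0],[0,0,0,8.3,0],[0,0,0,8.3,0],[0,0,0,8.3,0]]]' > mv.in && python3 nudge.py mv.in && echo '[[[0,0,0,8,0],[0,0,0,0,0],[0,0,0,0,0]]]' > mv.in && python3 nudge.py mv.in
python3 - <<'E'
from h import *
tgt([.52,.39,.311],0);o=env.observe();print(np.round(o["q"],1))
E
```

```text
time_s: 70.75
position: [0.5169, 0.3949, 0.4359]
tool_rot: [[-0.999, -0.018, 0.04], [-0.017, 1.0, 0.018], [-0.04, 0.017, -0.999]]
ft_force: [0.5, -0.5, 1.2]
grip_width: -0.0002
gripper_force: 0.0
time_s: 71.75
position: [0.5165, 0.3935, 0.4357]
tool_rot: [[-0.133, 0.99, 0.04], [0.991, 0.133, 0.017], [0.012, 0.042, -0.999]]
ft_force: [0.2, 0.2, -0.3]
grip_width: 0.0002
gripper_force: 0.0
time_s: 72.05
position: [0.5163, 0.3934, 0.4364]
tool_rot: [[-0.004, 0.999, 0.041], [1.0, 0.003, 0.018], [0.018, 0.041, -0.999]]
ft_force: [0.8, 0.8, -0.2]
grip_width: -0.0003
gripper_force: 0.0
tool delta mm [ -5.6  -1.4 125.4] jaw 0.2 q6 26.6 t 72.05 pos [0.516 0.393 0.436]
turn 0.2
[ 26.9  30.6  28.8  -0.2 118.1  26.6]
```

```bash
echo '[[[0,0,0.5,0,0],[0,0,0.5,0,0],[0,0,0.5,0,0],[0,0,0.5,0,0],[0,0,0.5,0,0],[0,0,0,0,0]]]' > mv.in && python3 nudge.py mv.in; echo '[[[-0.2,0,0,0,0],[-0.2,0,0,0,0],[-0.2,0,0,0,0],[-0.2,0,0,0,0],[-0.2,0,0,0,0],[0,0,0,0,0]]]' > mv.in && python3 nudge.py mv.in;  echo '[[[-0.18,0,0,0,0],[-0.18,0,0,0,0],[-0.18,0,0,0,0]]]' > mv.in && python3 nudge.py mv.in
```

```text
time_s: 72.65
position: [0.5206, 0.3952, 0.3086]
tool_rot: [[-0.003, 0.999, 0.035], [1.0, 0.002, 0.015], [0.015, 0.035, -0.999]]
ft_force: [-0.4, 0.0, -0.5]
grip_width: -0.0002
gripper_force: 0.0
time_s: 73.25
position: [0.5215, 0.3442, 0.3121]
tool_rot: [[0.001, 0.999, 0.043], [1.0, -0.002, 0.018], [0.019, 0.043, -0.999]]
ft_force: [0.3, 0.1, -0.4]
grip_width: -0.0001
gripper_force: 0.0
time_s: 73.55
position: [0.5213, 0.3179, 0.311]
tool_rot: [[-0.0, 0.999, 0.042], [1.0, -0.0, 0.018], [0.018, 0.042, -0.999]]
ft_force: [-0.7, -0.2, 0.4]
grip_width: -0.0003
gripper_force: 0.0
```

```bash
echo '[[[-0.16,0,0,0,0],[0,0,0,0,0]]]' > mv.in && python3 nudge.py mv.in;  echo '[[[-0.18,0,0,0,0],[-0.18,0,0,0,0],[0,0,0,0,0]]]' > mv.in && python3 nudge.py mv.in; python3 - <<'E'
from h import *
t=shot("top"); print(t["bgr"].shape); tgt([.52,.295,.31])
E
```

```text
time_s: 73.75
position: [0.5214, 0.3097, 0.3111]
tool_rot: [[0.001, 0.999, 0.042], [1.0, -0.001, 0.019], [0.019, 0.042, -0.999]]
ft_force: [-0.8, 0.6, 0.7]
grip_width: 0.0001
gripper_force: 0.0
time_s: 74.05
position: [0.5214, 0.2916, 0.3106]
tool_rot: [[0.001, 0.999, 0.042], [1.0, -0.001, 0.018], [0.018, 0.042, -0.999]]
ft_force: [0.1, 0.5, 0.9]
grip_width: 0.0002
gripper_force: 0.1
(400, 640, 3)
tool delta mm [ 3.2 -1.6  0.8] jaw -0.1 q6 17.9 t 74.1 pos [0.522 0.292 0.311]
```

```bash
python3 - <<'E'
from h import *
t=shot("top")["bgr"];a=cv2.imread("pics/top0.png");t14=np.load("t14.npz")["bgr"]
g=lambda i:cv2.cvtColor(i,cv2.COLOR_BGR2GRAY)
for r in (115,125,135):
    for i in (a,t14,t): print(r,g(i)[r,180:240:2])
T=shot("top")
print(proj(T,[[.73,.305,.34],[.44,.31,.34],[.73,.31,.095],[.44,.31,.095],[.44,.07,.107],[.73,.05,.107]]).round())
s=shot("scene");b=cv2.imread("pics/scene0.png");d=(np.abs(s["bgr"].astype(int)-b).max(2)>30)
for y in range(180,320,7): print("".join("#" if v else "." for v in d[y,260:450:4]))
E
```

```text
115 [118 121 122 121 121 123 121 118 115 113 113 123 139  89  54  51  45 109
 112 110 112 110 110 112 109 108 107 108 108 102]
115 [121 119 124 124 123 123 123 121 115 114 126 145  67  53  51  51  96 115
 113 112 112 110 112 109 112 109 107 107 105 106]
115 [125 124 124 126 125 127 127 119 117 117 118 118 115 116 117 117 115 116
 114 104 129 139 100 113 111 112 109 110 107 107]
125 [125 123 118 120 122 121 121 123 121 121 124 133 133  48  51  53  52  58
  48  47 124 128 126 128 128 126 128 127 126 127]
125 [126 127 119 123 123 119 123 123 121 125 134 141  51  58  50  55  59  56
  51  54 132 130 130 130 130 126 128 128 124 127]
125 [127 129 124 125 123 125 128 127 125 124 127 128 128 131 131 131 132 131
 129 125 134  73 130 129 130 130 130 129 128 129]
135 [115 116 116 115 117 118 115 116 115 115 133 147  61  54  52  53  54  54
  50  54  54  51  69  64  60  65  67  63  64  70]
135 [117 116 116 116 117 116 120 118 117 136 148  55  55  53  55  54  54  51
  53  56  57  54  70  66  61  66  64  66  65  67]
135 [120 117 118 120 119 118 120 118 120 120 122 120 122 119 122 121 123 120
 106 12
[... 401 characters left out ...]
.#..#...######
..#.##############......####.......#.###..####.#
...#########.####....................#...####.##
.......##....##......#...............#..........
............####..#..#..#............#..........
...........#####..#..#.##.....#.................
.........#######.##...###...#.......#...........
.........#######.##...###.......................
...#........####.##...###.......................
.#####............#.#.##........................
...#..............#.............................
...##.............#....#........................
......##..........#.............................
................................................
................................................
```

The lid has already moved with the fingers to about 80°, matching the planned arc. I'll continue along it.

In the tool's units: -0.0083 m is -0.166, -0.008 m is -0.16.

```bash
echo '[[[-0.16,0,0.036,0,0],[-0.16,0,0.036,0,0],[-0.16,0,0.036,0,0],[-0.16,0,0.036,0,0],[-0.166,0,0.068,0,0],[-0.166,0,0.068,0,0],[-0.166,0,0.068,0,0],[-0.166,0,0.068,0,0]]]' > mv.in && python3 nudge.py mv.in; echo '[[[-0.156,0,0.092,0,0],[-0.156,0,0.092,0,0],[-0.156,0,0.092,0,0],[-0.156,0,0.092,0,0],[-0.13,0,0.12,0,0],[-0.13,0,0.12,0,0],[-0.13,0,0.12,0,0],[-0.13,0,0.12,0,0]]]' > mv.in && python3 nudge.py mv.in
python3 - <<'E'
from h import *
T=shot("top");t=T["bgr"]
g=cv2.cvtColor(t,cv2.COLOR_BGR2GRAY)
for r in (115,122,128,135): print(r,g[r,180:320:3])
tgt([.52,.170,.247])
E
```

```text
time_s: 75.05
position: [0.5221, 0.227, 0.2882]
tool_rot: [[-0.0, 0.999, 0.041], [1.0, -0.001, 0.018], [0.018, 0.041, -0.999]]
ft_force: [-1.9, 3.2, 0.9]
grip_width: 0.0002
gripper_force: 1.4
time_s: 75.85
position: [0.524, 0.1709, 0.2446]
tool_rot: [[-0.0, 0.999, 0.042], [1.0, -0.001, 0.018], [0.019, 0.042, -0.999]]
ft_force: [-0.8, 1.3, 0.8]
grip_width: -0.0003
gripper_force: 0.9
115 [120 121 123 124 123 120 113 113 115 113 113 114 112 111 113 112 111 108
 106 104 106 109 112 117 118 118 121 119 121 118 115 111 113 115 113 116
 117 120 122 120 123 119 120 123 119 119 116]
122 [117 119 121 122 125 128 127 136 134 133 131 130 128 126 127 127 124 126
 125 123 122 121 122 125 123 111 129 126 136 131 133 138  83 119 116 115
 115 114 113 113 110 112 113 111 113 115 117]
128 [119 121 120 121 119 113 114 109 112 113 114 117 117 118 120 121 119 124
 110 147 128 131 129 137 141 136 138 131 130 137 137 120 106 117 120 115
 116 115 115 113 114 116 118 117 119 118  64]
135 [118 116 118 116 117 115 117 118 117 116 116 120 116 120 135 139 135 145
 128 147 128 127 127 138 142 126 138 129 132 132 140 105  61  61  63  58
  63  59  60  58  62  63  64  67  67  70  83]
tool delta mm [-0.  -3.7 -3.6] jaw -0.1 q6 5.2 t 75.9 pos [0.524 0.17  0.244]
```

```bash
echo '[[[-0.112,0,0.136,0,0],[-0.112,0,0.136,0,0],[-0.112,0,0.136,0,0],[-0.112,0,0.136,0,0],[-0.088,0,0.158,0,0],[-0.088,0,0.158,0,0],[-0.088,0,0.158,0,0],[-0.088,0,0.158,0,0]]]' > mv.in && python3 nudge.py mv.in; echo '[[[-0.054,0,0.17,0,0],[-0.054,0,0.17,0,0],[-0.054,0,0.17,0,0],[-0.054,0,0.17,0,0],[-0.024,0,0.15,0,0],[-0.024,0,0.15,0,0],[-0.024,0,0.15,0,0]]]' > mv.in && python3 nudge.py mv.in
```

```text
time_s: 76.7
position: [0.5265, 0.1322, 0.185]
tool_rot: [[-0.0, 0.999, 0.042], [1.0, -0.001, 0.019], [0.019, 0.042, -0.999]]
ft_force: [-0.3, 0.4, 1.8]
grip_width: -0.0002
gripper_force: 0.6
time_s: 77.4
position: [0.529, 0.1191, 0.1285]
tool_rot: [[-0.0, 0.999, 0.042], [1.0, -0.0, 0.019], [0.019, 0.042, -0.999]]
ft_force: [-0.4, 0.7, 1.0]
grip_width: 0.0002
gripper_force: 0.5
```

Just above shut, so I'll ease it the last centimetre while watching the force.

In the tool's units: 0.005 m is 0.1, 0.004 m is 0.08.

```bash
echo '[[[0,0,0.1,0,0],[0,0,0.08,0,0],[0,0,0,0,0]]]' > mv.in && python3 nudge.py mv.in; echo '[[[0,0,0.04,0,0],[0,0,0.04,0,0],[0,0,0,0,0]]]' > mv.in && python3 nudge.py mv.in; echo '[[[0,0,0.02,0,0],[0,0,0.02,0,0],[0,0,0,0,0]]]' > mv.in && python3 nudge.py mv.in
```

```text
time_s: 77.7
position: [0.5292, 0.1194, 0.1196]
tool_rot: [[-0.0, 0.999, 0.041], [1.0, -0.001, 0.019], [0.019, 0.041, -0.999]]
ft_force: [-0.8, -0.7, -0.5]
grip_width: 0.0002
gripper_force: 0.0
time_s: 78.0
position: [0.5296, 0.1194, 0.118]
tool_rot: [[-0.001, 0.999, 0.044], [1.0, -0.0, 0.018], [0.018, 0.044, -0.999]]
ft_force: [-6.6, -0.9, 16.6]
grip_width: 0.0001
gripper_force: 8.5
time_s: 78.3
position: [0.5297, 0.1194, 0.1178]
tool_rot: [[-0.001, 0.999, 0.046], [1.0, 0.0, 0.018], [0.018, 0.046, -0.999]]
ft_force: [-12.7, -2.7, 33.2]
grip_width: 0.0002
gripper_force: 16.8
```

In the tool's units: -0.01 m is -0.2, -0.04 m is -0.8.

```bash
echo '[[[0,0,-0.2,0,0],[0,0,-0.6,0,0],[0,0,-0.8,0,0],[0,0,-0.8,0,0],[0,0,-0.8,0,0],[0,0,0,0,0],[0,0,0,0,0]]]' > mv.in && python3 nudge.py mv.in
python3 - <<'E'
from h import *
T=shot("top");g=cv2.cvtColor(T["bgr"],cv2.COLOR_BGR2GRAY)
print(proj(T,[[.727,.055,.107],[.727,.055,.15],[.727,.055,.095]]).round(1))
print(g[150,280:310])
p=[proj(T,[[.70,y,.107]])[0].round(1).tolist() for y in (.3,.057)];print(p)
print(env.close_job())
E
```

```text
time_s: 79.0
position: [0.5228, 0.1165, 0.2744]
tool_rot: [[-0.0, 0.999, 0.044], [1.0, -0.0, 0.019], [0.019, 0.044, -0.999]]
ft_force: [-0.4, -0.9, -0.7]
grip_width: -0.0003
gripper_force: 0.0
[[296.4 136.8]
 [296.2 132.9]
 [296.5 137.8]]
[ 93  81  76  98 121 122 121 128 138 134 128 129 135 135 141 150  91  43
  67  75  73  77  73  71  76  75  75  74  74  75]
[[221.4, 143.4], [295.7, 144.7]]
the job is handed in; nothing more can be done
None
```

I packed the red, blue and green mugs, the jug and the coffee tin in the chest facing front, unlocked the stay, closed the lid gently onto its stop, and handed the job in at 79 s. The cream mug was not in the scene, and the hand-in returned no verdict.

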